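# Rehang the mixed-up parts bins on their rail

## Robot

A 6-joint arm with a two-finger parallel gripper is mounted at the origin on a cart in front of the work surface, level with it; the furniture and walls round the work are solid. World frame = base frame: x ahead of the robot, y to its left, z up, the work surface at z = 0. Lengths are in m, angles in rad, forces in N, time in s.
With the tool pointing down it reaches from about 0.3 to 0.775 m from the base axis. Payload 14.6 kg.
Tool frame: the origin (TCP) lies at the very end of the fingers, on their centre line; the grasp point (between the pads) lies 19 mm behind it; z points along the fingers, y is the line along which they close (so a half turn about z gives the same grasp; the last joint's range is limited). The gripper opens to 85 mm and grips with 20 to 120 N. Pads are 22 mm wide; open, the fingers measure 114 mm over their backs; the gripper's body (76 mm by 85 mm) begins 54 mm behind the grasp point. The pads swing forward as they close: fully open they stand 13 mm farther back than shut.
Start: joints at [-1.349, 0.3, 1.521, -0, 1.321, -0.067], TCP at [0.157, -0.527, 0.231] pointing down, gripper open.
Joint ranges: [-3.03, 3.03], [-0.79, 2.21], [0.23, 2.52], [-1.04, 4.18], [0, 3.07], [-2.55, 2.55]. Speed limits (rad/s): [2.22, 2.22, 2.57, 3.14, 3.14, 3.14].

## Interface

Orientations are given as a 3x3 rotation matrix whose columns are the frame's x, y, z axes.
In Python, from workcell import get_state, grab_frame, hand_in gives the robot as it stands. The module is installed in compiled form; this text tells all that it offers.
- The arm moves only by the tool arm_command, never from a script. Its argument "series" is a list of rows, each an object of numbers: "grip": the opening, from 0 (shut) to 1 (fully open); "dx", "dy", "dz": the shift along the tool's x, y, z in cm; "rx", "ry", "rz": the turn, a rotation vector about the tool's x, y, z in degrees. In form: [{"grip": .., "dx": .., "dy": .., "dz": .., "rx": .., "ry": .., "rz": ..}, ...]. A call has 1 to 10 rows; each row shifts and turns the commanded pose from where the row before left it, along the tool's axes as they then stand; what a row does not reach is not made up. A row lasts 1/12 s, in which the tool goes at most 41.7 mm and 7.16 degrees, less where a joint would pass 70% of its speed; a pose out of reach is approached as far as the arm can. A call is refused whole if a number of a shift passes 4.17 or a number of a turn 7.16, either way. A call with a gripper value outside its range is refused whole. The fingers move at their own pace and stop on an object; "squeeze" is the grip in N (left out, the last holds). Time passes only in rows, so rows that do not move let the fingers close. It gives the time, the measured TCP pose, the force, the opening and the grip force at its end, in the units of the state.
- get_state(): the state, without advancing time (a new reading comes with each control period).
- grab_frame(name): name is "scene" or "top" or "wrist"; returns a dict with "color" (420x560x3 uint8, red, green, blue), "fx", "fy", "cx", "cy" (pixels), "pose" (4x4, takes a point from camera to world coordinates); the wrist camera has in their place "mount" (4x4, takes a point from camera to tool coordinates, whose origin is the TCP and whose axes are the flange's). Camera axes: x right, y down, z forward; pixel columns grow to the right and rows downward; lengths in m; the calibration is good to about 2 mm. A picture is of the moment at which its call begins: read the wrist's pose just before it. There is no depth.
- hand_in(): hands the job in; it is judged then, once.
The state is a dict: "t": time; "joints": joint angles; "joint_vel": joint speeds; "joint_efforts": joint torques, N m; "eef_pos": TCP position; "tcp_rot": TCP orientation; "force": force on the tool from outside, world axes, zero at the start; "wrist_torque": the same for the moment, N m; "gripper_width": finger opening in m; "grasp_force": force on a finger pad.
Only numpy, scipy, OpenCV 4.12 (cv2) and the standard library are available. Lean on these libraries where they do the work, as an engineer would, in place of code of your own. Each camera call takes 0.05 s, during which the arm holds its last target. There are 200 camera calls.

## Task

The three parts bins were hung back in the wrong places: rehang them so that each colour hangs level and straight on the rail behind the middle of the card of its own colour, and leave the place behind the white card empty at the end. That spare place is there for parking a bin meanwhile. Keep the bins upright, for their parts would spill, and leave the loupe and the tin in front of the rack where they stand.

Things in the scene. Friction and masses are not known exactly. Their poses are not given: they have to be found in the camera images.
- bin_red: red open-fronted bin holding brass screws (part of it), 72 deep (x, back at +x), 46 wide (y), 48 mm high, 0.09-0.18 kg; origin: centre of underside. Flat sides to grip across y: full height from x -9 to +36 mm, front cut to 24. Back top lip: x +36 to +51, underside z 45 mm, then a tongue down to x +53, z 29, its tip flared to x +59, z 23; drops over the rail from above; lift 28 mm to unhook.
- bin_yellow: yellow open-fronted bin holding steel nuts (part of it), 72 deep (x, back at +x), 46 wide (y), 48 mm high, 0.09-0.18 kg; origin: centre of underside. Flat sides to grip across y: full height from x -9 to +36 mm, front cut to 24. Back top lip: x +36 to +51, underside z 45 mm, then a tongue down to x +53, z 29, its tip flared to x +59, z 23; drops over the rail from above; lift 28 mm to unhook.
- bin_blue: blue open-fronted bin holding dark steel pins (part of it), 72 deep (x, back at +x), 46 wide (y), 48 mm high, 0.09-0.18 kg; origin: centre of underside. Flat sides to grip across y: full height from x -9 to +36 mm, front cut to 24. Back top lip: x +36 to +51, underside z 45 mm, then a tongue down to x +53, z 29, its tip flared to x +59, z 23; drops over the rail from above; lift 28 mm to unhook.
- card_red: red card, 52 x 32 mm, fixed on the sloped strip at the front of the rack; it marks the place of the red bin on the rail behind it. Origin: its centre; axes as the rack's. A bin that hangs properly at this place has its origin at x = +61, y = 0, z = +52 mm in this frame; lower it 5 mm farther back than that, let go and it slides and swings home.
- card_yellow: yellow card, 52 x 32 mm, fixed on the sloped strip at the front of the rack; it marks the place of the yellow bin on the rail behind it. Origin: its centre; axes as the rack's. A bin that hangs properly at this place has its origin at x = +61, y = 0, z = +52 mm in this frame; lower it 5 mm farther back than that, let go and it slides and swings home.
- card_blue: blue card, 52 x 32 mm, fixed on the sloped strip at the front of the rack; it marks the place of the blue bin on the rail behind it. Origin: its centre; axes as the rack's. A bin that hangs properly at this place has its origin at x = +61, y = 0, z = +52 mm in this frame; lower it 5 mm farther back than that, let go and it slides and swings home.
- card_white: white card, 52 x 32 mm, fixed on the sloped strip at the front of the rack; it marks the spare place on the rail behind it, empty at the start. Origin: its centre; axes as the rack's. A bin that hangs properly at this place has its origin at x = +61, y = 0, z = +52 mm in this frame; lower it 5 mm farther back than that, let go and it slides and swings home.
- rack: grey fixed bin rack, 360 mm along y: base sheet, two uprights, steel hanging rail 3 mm thick, top edge 120 mm up, nothing higher. Origin: on the cupboard top under the rail's front face, mid-length; x to the back, y along the rail. Four places at y -132, -44, 44, 132 mm, each card 109 mm in front. A leaning rubber strip below the rail (to x -11 mm) stops the bins' backs so they hang level.
- loupe: black eye loupe with an orange-red rim, 32 mm wide, 27 mm high, standing loose in front of the rack; origin at the centre of its underside
- tin: round aluminium parts tin with a glass-topped lid, 52 mm wide, 23 mm high, standing loose in front of the rack; origin at the centre of its underside

How it is judged:
By the outcome, as a careful person would: the job done as asked, in the order asked, and still so for the second after the job is handed in, with the robot touching nothing.
It also fails if it takes over 90 s, if anything falls off the work surface, if the arm or the gripper's body presses on something with over 40 N, if the wrist force passes 120 N, or if a joint passes its speed limit or range.

## Working session

There is one attempt and no reset: what is moved stays moved. The work goes in short steps, Python scripts to look and compute and a tool call to move; the robot and the scene stay as the last step left them, time stands still between calls to the robot, and variables do not carry over. Pictures are saved under pics/ and viewed, at most 14 in all, crops included, and the job is handed in when it is done.

Besides the shell and the picture viewer there is one more tool, called after "Emit:" by a JSON object that holds its "method" and its "body". arm_command: Moves the arm, as the interface text tells. Its arguments: {"type":"object","properties":{"series":{"type":"array"},"squeeze":{"type":"number"}},"required":["series"]}

```bash
mkdir -p pics; python3 - <<'E'
from workcell import *
import cv2,numpy as np,pickle
s=get_state();print(s)
d={}
for n in("scene","top"):
    f=grab_frame(n);d[n]=f;cv2.imwrite(f"pics/{n}0.png",cv2.resize(f["color"][:,:,::-1],(800,600),interpolation=cv2.INTER_CUBIC))
    print(n,f["fx"],f["fy"],f["cx"],f["cy"],np.round(f["pose"],4).tolist())
pickle.dump(d,open("f0.pkl","wb"))
E
```

```text
{'t': 0.0, 'joints': array([-1.34858599e+00,  3.00503025e-01,  1.52161990e+00,  2.07749008e-05,
        1.32071099e+00, -6.66069422e-02]), 'joint_vel': array([-0.00212216,  0.0016202 , -0.00043968,  0.00024365,  0.00080854,
        0.00059369]), 'joint_efforts': array([ 9.32189323e-04, -5.43495154e+01, -3.61795807e+01, -5.34668459e-05,
        4.13653426e-03, -3.32470631e-05]), 'eef_pos': array([ 0.15659318, -0.52697524,  0.23068738]), 'tcp_rot': array([[ 9.58582887e-01,  2.84813594e-01, -2.53924979e-04],
       [ 2.84813689e-01, -9.58582123e-01,  1.21518647e-03],
       [ 1.02693682e-04, -1.23717827e-03, -9.99999229e-01]]), 'force': array([-0.37183317,  0.70765145,  0.75809803]), 'wrist_torque': array([ 0.00407851, -0.00246489, -0.02466782]), 'grasp_force': 0.0, 'gripper_width': 0.08577144439990123}
scene 417.40223483662834 417.40223483662834 286.74649908355207 206.12780342475924 [[-0.7753, -0.3463, 0.5282, 0.0468], [-0.6315, 0.4146, -0.6552, 0.5483], [0.0079, -0.8415, -0.5401, 0.5201], [0.0, 0.0, 0.0, 1.0]]
top 543.1898608051287 543.1898608051287 281.7036562527896 215.06085246963426 [[-0.0044, -0.9901, 0.1403, 0.3736], [-0.9995, 0.0087, 0.03, -0.0205], [-0.0309, -0.1401, -0.9897, 0.9202], [0.0, 0.0, 0.0, 1.0]]
```

View pics/top0.png

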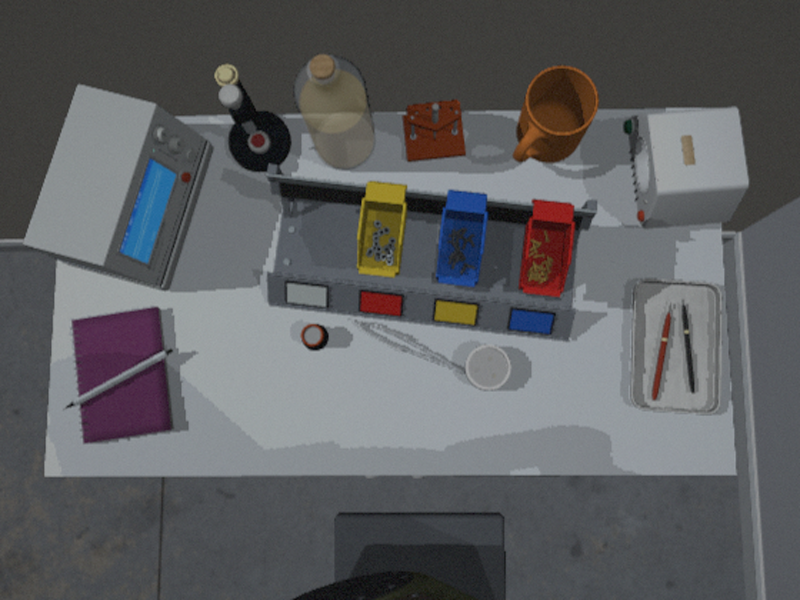

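View pics/scene0.png

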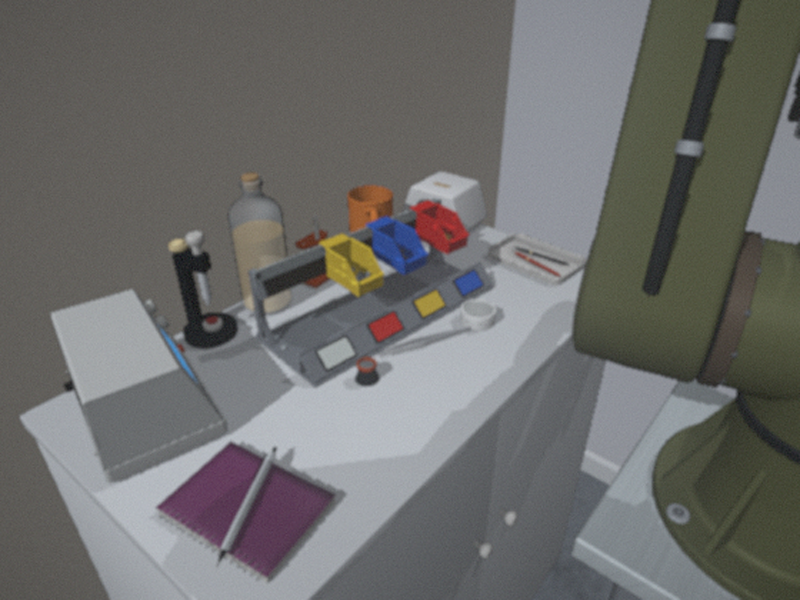

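The top view shows the cards left to right as white, red, yellow, blue at (306,294), (381,303), (456,313), (531,321). The bins hang behind them as empty, yellow, blue, red. Next I'll measure cards and bins numerically.

```bash
cat > h.py <<'E'
import numpy as np,cv2
def ray(f,uv,z):
    d=f["pose"][:3,:3]@np.array([(uv[0]-f["cx"])/f["fx"],(uv[1]-f["cy"])/f["fy"],1]);o=f["pose"][:3,3]
    return o+d*(z-o[2])/d[2]
def proj(f,p):
    q=np.linalg.inv(f["pose"])@np.append(p,1);return np.array([q[0]/q[2]*f["fx"]+f["cx"],q[1]/q[2]*f["fy"]+f["cy"]])
def blobs(img,n=3):
    hsv=cv2.cvtColor(img,cv2.COLOR_RGB2HSV);out={}
    for c,h in dict(red=0,yellow=25,blue=111).items():
        dh=np.abs((hsv[...,0].astype(int)-h+90)%180-90)
        m=((dh<9)&(hsv[...,1]>140)&(hsv[...,2]>60)).astype(np.uint8)
        k,_,st,ce=cv2.connectedComponentsWithStats(m)
        out[c]=[(ce[i],st[i]) for i in range(1,k) if st[i][4]>150]
    return out
E
python3 - <<'E'
from h import *;import pickle
d=pickle.load(open("f0.pkl","rb"))
for n in d:
    b=blobs(d[n]["color"])
    for c in b:
        for ce,st in b[c]: print(n,c,np.round(ce,1),st,np.round(ray(d[n],ce,.023),4))
f=d["top"]
print("white",ray(f,np.array([306,294])/1.42857,.023))
im=f["color"][110:245,175:430,::-1]
cv2.imwrite("pics/crop0.png",cv2.resize(im,None,fx=3.1,fy=3.1,interpolation=cv2.INTER_CUBIC))
E
```

```text
scene red [306.5 157.8] [288 141  39  36 799] [ 0.6442 -0.2758  0.023 ]
scene red [269.6 228.2] [259 219  22  19 250] [0.5071 0.0321 0.023 ]
scene yellow [244.6 183.4] [ 223  164   45   43 1047] [ 0.6748 -0.0683  0.023 ]
scene yellow [300.2 212. ] [291 204  20  17 199] [ 0.4957 -0.0552  0.023 ]
scene blue [277.2 169.9] [258 152  41  39 799] [ 0.6595 -0.1715  0.023 ]
scene blue [327.5 197.6] [319 191  18  15 161] [ 0.4843 -0.1422  0.023 ]
top red [305.2  94.7] [283  70  43  42 470] [ 0.7096 -0.0346  0.023 ]
top red [383.6 172.9] [ 363  140   40   68 1654] [ 0.5707 -0.1647  0.023 ]
top red [266.1 212.1] [252 204  29  17 406] [0.506  0.0327 0.023 ]
top yellow [266.7 158.2] [ 250  127   35   67 1489] [0.5984 0.0318 0.023 ]
top yellow [318.5 218.3] [304 210  30  17 409] [ 0.4948 -0.0546  0.023 ]
top blue [ 97.2 144.6] [ 84 111  30  68 433] [0.6259 0.3235 0.023 ]
top blue [110.4 144.9] [ 99 117  24  58 292] [0.625  0.3004 0.023 ]
top blue [323.2 166.5] [ 305  133   37   68 1554] [ 0.5828 -0.0637  0.023 ]
top blue [371.4 224.6] [356 216  32  18 415] [ 0.4835 -0.1418  0.023 ]
white [0.51748198 0.1200543  0.023     ]
```

View pics/crop0.png

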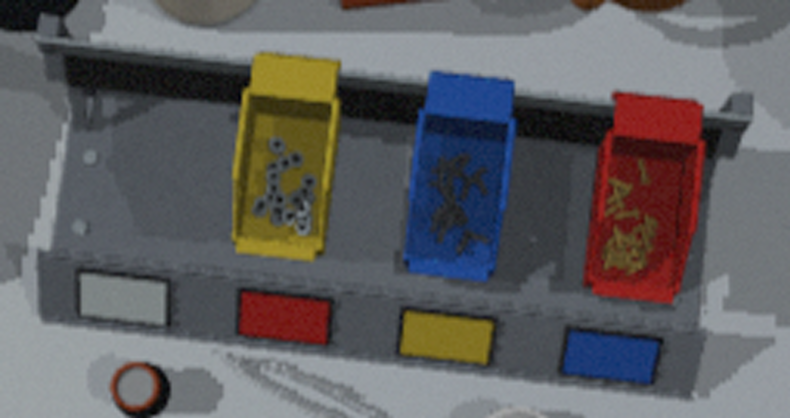

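```bash
python3 - <<'E'
from h import *;import pickle
f=pickle.load(open("f0.pkl","rb"))["top"]
th=np.radians(-7.35);R=np.array([[np.cos(th),-np.sin(th)],[np.sin(th),np.cos(th)]])
cards=dict(y=(.5065,.0324),b=(.4952,-.0549),r=(.4839,-.142))
L=dict(y=[(256,54),(340,60),(339,100),(247,93)],b=[(431,73),(514,82),(513,121),(423,113)],r=[(616,94),(703,103),(703,144),(606,132)])
for k in L:
    for (u,v),zb in zip(L[k],(.123,)*4):
        p=ray(f,(175+u/3.1,110+v/3.1),zb)[:2]
        print(k,np.round((R.T@(p-np.array(cards[k]))-[.061,0])*1000,1))
for nm in [('loupe',140,388,.027)]:
    print(nm,ray(f,(175+nm[1]/3.1,110+nm[2]/3.1),nm[3]))
E
```

```text
y [52.1 22. ]
y [ 53.8 -19.3]
y [ 33.7 -21.3]
y [32.  23.8]
b [52.4 23.8]
b [ 52.5 -16.8]
b [ 33.  -18.4]
b [32.  25.3]
r [52.2 21.4]
r [ 52.6 -20.7]
r [ 32.3 -22.6]
r [32.8 24.2]
('loupe', 140, 388, 0.027) [0.46743268 0.10885137 0.027     ]
```

Emit:
{"method": "arm_command", "body": {"series": [{"grip":0.75,"rz":5.97},{"grip":0.75,"rz":5.97},{"grip":0.75,"rz":5.97},{"grip":0.75,"rz":5.97},{"grip":0.75,"dx":1.0,"dy":-1.5},{"grip":0.75,"dx":1.7,"dy":-3.0},{"grip":0.75,"dx":1.7,"dy":-3.0},{"grip":0.75,"dx":1.7,"dy":-3.0},{"grip":0.75,"dx":1.7,"dy":-3.0},{"grip":0.75,"dx":1.7,"dy":-3.0}], "squeeze": 30}}

```text
schema error: expected keys grip, dx, dy, dz, rx, ry, rz
```

Emit:
{"method": "arm_command", "body": {"series": [{"grip":0.75,"dx":1.7,"dy":-3.0},{"grip":0.75,"dx":1.7,"dy":-3.0},{"grip":0.75,"dx":1.7,"dy":-3.0},{"grip":0.75,"dx":1.7,"dy":-3.0},{"grip":0.75,"dx":1.7,"dy":-3.0},{"grip":0.75,"dx":1.7,"dy":-3.0},{"grip":0.75,"dx":1.7,"dy":-3.0},{"grip":0.75,"dx":1.7,"dy":-3.0},{"grip":0.75,"dx":1.7,"dy":-3.0},{"grip":0.75,"dx":1.7,"dy":-3.0}]}}

```text
schema error: expected keys grip, dx, dy, dz, rx, ry, rz
```

Emit:
{"method": "arm_command", "body": {"series": [{"grip":0.75,"dx":1.7,"dy":-3.0},{"grip":0.75,"dx":1.7,"dy":-3.0},{"grip":0.75,"dx":1.7,"dy":-3.0},{"grip":0.75,"dx":1.0,"dy":-1.6},{"grip":0.75},{"grip":0.75}]}}

```text
schema error: expected keys grip, dx, dy, dz, rx, ry, rz
```

```bash
cat > go.py <<'E'
# usage: go.py x y z -> remaining tool-frame shift (cm) and turn (deg) to rack-aligned, tool down
import sys;from h import *;from workcell import get_state
from scipy.spatial.transform import Rotation as Ro
th=np.radians(-7.35);c,s=np.cos(th),np.sin(th)
T=np.array([[c,s,0],[s,-c,0],[0,0,-1]])
st=get_state();R=st["tcp_rot"];p=st["eef_pos"];t=np.array([float(a) for a in sys.argv[1:4]])
print("t",round(st["t"],2),"p",np.round(p,4),"tool d cm",np.round(R.T@(t-p)*100,2),"turn",np.round(np.degrees(Ro.from_matrix(R.T@T).as_rotvec()),2),"F",np.round(st["force"],1),"w",round(st["gripper_width"],4),"g",round(st["grasp_force"],1))
E
python3 go.py .5751 .0249 .082
python3 - <<'E'
from h import *;from workcell import *
s=get_state();f=grab_frame("wrist");print(f["fx"],np.round(f["mount"],4).tolist())
cv2.imwrite("pics/w1.png",f["color"][:,:,::-1])
E
```

```text
t 0.1 p [ 0.1566 -0.527   0.2308] tool d cm [ 55.83 -40.97  14.92] turn [-6.00e-02  1.00e-02  2.39e+01] F [0.1 0.9 0.2] w 0.0856 g 0.0
345.44600429287004 [[0.0004, -0.9619, -0.2733, 0.0687], [1.0, 0.0005, -0.0002, 0.0001], [0.0003, -0.2733, 0.9619, -0.1431], [0.0, 0.0, 0.0, 1.0]]
```

View pics/w1.png

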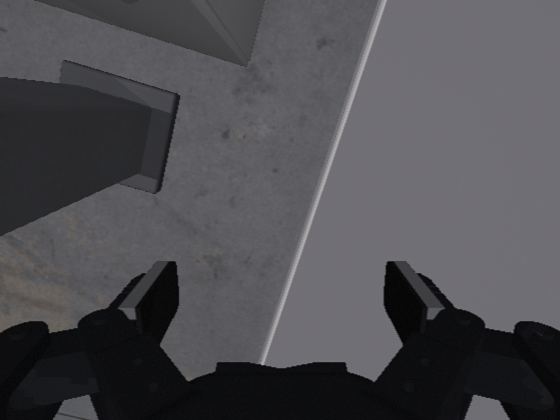

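The wrist view shows only the floor and wall edge, because the moves were refused: every row needs all seven keys. I'll resend them.

Emit:
{"method": "arm_command", "body": {"series": [{"grip":0.75,"dx":0,"dy":0,"dz":0,"rx":0,"ry":0,"rz":5.97},{"grip":0.75,"dx":0,"dy":0,"dz":0,"rx":0,"ry":0,"rz":5.97},{"grip":0.75,"dx":0,"dy":0,"dz":0,"rx":0,"ry":0,"rz":5.97},{"grip":0.75,"dx":0,"dy":0,"dz":0,"rx":0,"ry":0,"rz":5.97},{"grip":0.75,"dx":1,"dy":-1.5,"dz":0,"rx":0,"ry":0,"rz":0},{"grip":0.75,"dx":1.7,"dy":-3,"dz":0,"rx":0,"ry":0,"rz":0},{"grip":0.75,"dx":1.7,"dy":-3,"dz":0,"rx":0,"ry":0,"rz":0},{"grip":0.75,"dx":1.7,"dy":-3,"dz":0,"rx":0,"ry":0,"rz":0},{"grip":0.75,"dx":1.7,"dy":-3,"dz":0,"rx":0,"ry":0,"rz":0},{"grip":0.75,"dx":1.7,"dy":-3,"dz":0,"rx":0,"ry":0,"rz":0}], "squeeze": 30}}

```text
t: 0.98
eef_pos: [0.2725, -0.3742, 0.2311]
tcp_rot: [[0.992, -0.128, -0.0], [-0.128, -0.992, 0.0], [-0.0, -0.0, -1.0]]
force: [0.7, 0.2, 1.2]
gripper_width: 0.0639
grasp_force: 0.0
```

Emit:
{"method": "arm_command", "body": {"series": [{"grip":0.75,"dx":1.7,"dy":-3,"dz":0,"rx":0,"ry":0,"rz":0},{"grip":0.75,"dx":1.7,"dy":-3,"dz":0,"rx":0,"ry":0,"rz":0},{"grip":0.75,"dx":1.7,"dy":-3,"dz":0,"rx":0,"ry":0,"rz":0},{"grip":0.75,"dx":1.7,"dy":-3,"dz":0,"rx":0,"ry":0,"rz":0},{"grip":0.75,"dx":1.7,"dy":-3,"dz":0,"rx":0,"ry":0,"rz":0},{"grip":0.75,"dx":1.7,"dy":-3,"dz":0,"rx":0,"ry":0,"rz":0},{"grip":0.75,"dx":1.7,"dy":-3,"dz":0,"rx":0,"ry":0,"rz":0},{"grip":0.75,"dx":1.7,"dy":-3,"dz":0,"rx":0,"ry":0,"rz":0},{"grip":0.75,"dx":1.7,"dy":-3,"dz":0,"rx":0,"ry":0,"rz":0},{"grip":0.75,"dx":1.7,"dy":-3,"dz":0,"rx":0,"ry":0,"rz":0}]}}

```text
t: 1.82
eef_pos: [0.4795, -0.0982, 0.2312]
tcp_rot: [[0.992, -0.128, -0.0], [-0.128, -0.992, -0.0], [-0.0, 0.0, -1.0]]
force: [0.1, -0.5, -0.0]
gripper_width: 0.0642
grasp_force: 0.0
```

Emit:
{"method": "arm_command", "body": {"series": [{"grip":0.75,"dx":1.7,"dy":-3,"dz":0,"rx":0,"ry":0,"rz":0},{"grip":0.75,"dx":1.7,"dy":-3,"dz":0,"rx":0,"ry":0,"rz":0},{"grip":0.75,"dx":1.7,"dy":-3,"dz":0,"rx":0,"ry":0,"rz":0},{"grip":0.75,"dx":1,"dy":-1.6,"dz":0,"rx":0,"ry":0,"rz":0},{"grip":0.75,"dx":0,"dy":0,"dz":0,"rx":0,"ry":0,"rz":0},{"grip":0.75,"dx":0,"dy":0,"dz":0,"rx":0,"ry":0,"rz":0}]}}

```text
t: 2.32
eef_pos: [0.5528, -0.0019, 0.2307]
tcp_rot: [[0.992, -0.126, -0.001], [-0.126, -0.992, -0.0], [-0.001, 0.0, -1.0]]
force: [-1.0, -0.2, 0.1]
gripper_width: 0.0641
grasp_force: 0.0
```

```bash
python3 go.py .5751 .0249 .082
python3 - <<'E'
from h import *;from workcell import *
import pickle
s=get_state();f=grab_frame("wrist");pickle.dump((s,f),open("w2.pkl","wb"))
cv2.imwrite("pics/w2.png",f["color"][:,:,::-1])
E
```

```text
t 2.32 p [ 0.5528 -0.0019  0.2307] tool d cm [ 1.89 -2.94 14.86] turn [0.01 0.06 0.11] F [-1.  -0.2  0.1] w 0.0641 g 0.0
```

View pics/w2.png

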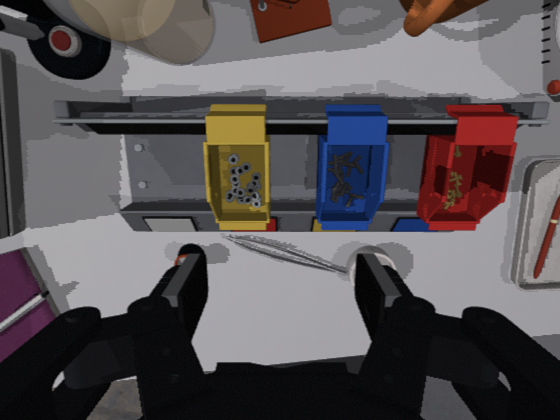

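The rack lies level in the wrist view, so the yaw is right, and the bins span u 206–270, 325–386 and about 452–515. Cross-checking against the top camera:

```bash
python3 - <<'E'
from h import *;import pickle
s,f=pickle.load(open("w2.pkl","rb"))
T=np.eye(4);T[:3,:3]=s["tcp_rot"];T[:3,3]=s["eef_pos"];f["pose"]=T@f["mount"]
th=np.radians(-7.35);R=np.array([[np.cos(th),-np.sin(th)],[np.sin(th),np.cos(th)]])
cards=dict(y=(.5065,.0324),b=(.4952,-.0549),r=(.4839,-.142))
L=dict(y=[(211,107),(266,107),(206,144),(270,144)],b=[(327,106),(381,106),(325,142),(386,142)],r=[(445,107),(504,107),(452,143),(515,142)])
for k in L:
  print(k,[np.round((R.T@(ray(f,p,.123)[:2]-np.array(cards[k]))-[.061,0])*1000,1).tolist() for p in L[k]])
E
```

```text
y [[58.1, 20.5], [58.2, -17.9], [32.6, 25.5], [32.7, -20.5]]
b [[59.0, 27.6], [59.1, -10.0], [34.2, 28.1], [34.3, -15.6]]
r [[58.6, 33.1], [58.7, -8.1], [33.8, 24.8], [34.6, -20.3]]
```

Emit:
{"method": "arm_command", "body": {"series": [{"grip":0.75,"dx":1.0,"dy":-1.5,"dz":0,"rx":0,"ry":0,"rz":0.1},{"grip":0.75,"dx":0.9,"dy":-1.5,"dz":0.5,"rx":0,"ry":0,"rz":0},{"grip":0.75,"dx":0,"dy":0,"dz":1.5,"rx":0,"ry":0,"rz":0},{"grip":0.75,"dx":0,"dy":0,"dz":2.5,"rx":0,"ry":0,"rz":0},{"grip":0.75,"dx":0,"dy":0,"dz":2.5,"rx":0,"ry":0,"rz":0},{"grip":0.75,"dx":0,"dy":0,"dz":2.5,"rx":0,"ry":0,"rz":0},{"grip":0.75,"dx":0,"dy":0,"dz":2.0,"rx":0,"ry":0,"rz":0},{"grip":0.75,"dx":0,"dy":0,"dz":2.0,"rx":0,"ry":0,"rz":0},{"grip":0.75,"dx":0,"dy":0,"dz":1.3,"rx":0,"ry":0,"rz":0},{"grip":0.75,"dx":0,"dy":0,"dz":0,"rx":0,"ry":0,"rz":0}]}}

```text
t: 3.2
eef_pos: [0.5738, 0.0237, 0.0808]
tcp_rot: [[0.991, -0.131, -0.004], [-0.131, -0.991, -0.0], [-0.004, 0.001, -1.0]]
force: [-0.1, -0.4, -0.1]
gripper_width: 0.064
grasp_force: 0.0
```

Emit:
{"method": "arm_command", "body": {"series": [{"grip":0.5,"dx":0,"dy":0,"dz":0,"rx":0,"ry":0,"rz":0},{"grip":0.5,"dx":0,"dy":0,"dz":0,"rx":0,"ry":0,"rz":0},{"grip":0.4,"dx":0,"dy":0,"dz":0,"rx":0,"ry":0,"rz":0},{"grip":0.4,"dx":0,"dy":0,"dz":0,"rx":0,"ry":0,"rz":0},{"grip":0.4,"dx":0,"dy":0,"dz":0,"rx":0,"ry":0,"rz":0},{"grip":0.4,"dx":0,"dy":0,"dz":0,"rx":0,"ry":0,"rz":0}], "squeeze": 30}}

```text
t: 3.7
eef_pos: [0.5758, 0.0245, 0.0843]
tcp_rot: [[0.992, -0.13, 0.001], [-0.13, -0.992, -0.0], [0.001, 0.0, -1.0]]
force: [-4.8, -3.0, 6.3]
gripper_width: 0.0455
grasp_force: 37.8
```

```bash
python3 go.py .5752 .0256 .082
```

```text
t 3.7 p [0.5758 0.0245 0.0843] tool d cm [-0.07 -0.1   0.23] turn [ 0.01 -0.07 -0.09] F [-4.8 -3.   6.3] w 0.0455 g 37.8
```

Emit:
{"method": "arm_command", "body": {"series": [{"grip":0.4,"dx":0,"dy":0,"dz":-0.5,"rx":0,"ry":0,"rz":0},{"grip":0.4,"dx":0,"dy":0,"dz":-1.0,"rx":0,"ry":0,"rz":0},{"grip":0.4,"dx":0,"dy":0,"dz":-1.0,"rx":0,"ry":0,"rz":0},{"grip":0.4,"dx":0,"dy":0,"dz":-1.0,"rx":0,"ry":0,"rz":0},{"grip":0.4,"dx":0,"dy":0,"dz":-1.0,"rx":0,"ry":0,"rz":0},{"grip":0.4,"dx":0,"dy":0,"dz":-1.0,"rx":0,"ry":0,"rz":0},{"grip":0.4,"dx":0,"dy":0,"dz":-0.5,"rx":0,"ry":0,"rz":0},{"grip":0.4,"dx":0,"dy":0,"dz":0,"rx":0,"ry":0,"rz":0}]}}

```text
t: 4.37
eef_pos: [0.5761, 0.0248, 0.1449]
tcp_rot: [[0.992, -0.129, 0.002], [-0.129, -0.992, -0.0], [0.002, -0.0, -1.0]]
force: [0.3, -0.2, -2.2]
gripper_width: 0.0458
grasp_force: 37.0
```

```bash
python3 go.py .5912 .1102 .0853
python3 - <<'E'
from h import *;from workcell import *
f=grab_frame("scene");g=grab_frame("wrist")
a=cv2.resize(f["color"][110:260,140:360,::-1],(440,300),interpolation=cv2.INTER_CUBIC)
b=cv2.resize(g["color"][:,:,::-1],(400,300))
a=a[:,:400]
cv2.imwrite("pics/c3.png",np.hstack([a,b]))
E
```

```text
t 4.37 p [0.5761 0.0248 0.1449] tool d cm [ 0.38 -8.66  5.96] turn [-0.02 -0.13 -0.08] F [ 0.3 -0.2 -2.2] w 0.0458 g 37.0
```

View pics/c3.png

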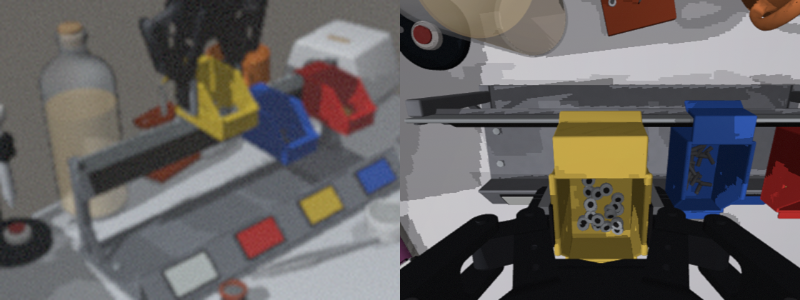

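The yellow bin is held level, clear of the rail, with its nuts still inside. I'll park it at white.

Emit:
{"method": "arm_command", "body": {"series": [{"grip":0.4,"dx":0.1,"dy":-0.7,"dz":0,"rx":0,"ry":0,"rz":0},{"grip":0.4,"dx":0.1,"dy":-1.3,"dz":0,"rx":0,"ry":0,"rz":0},{"grip":0.4,"dx":0.1,"dy":-1.7,"dz":0,"rx":0,"ry":0,"rz":0},{"grip":0.4,"dx":0.1,"dy":-1.7,"dz":0,"rx":0,"ry":0,"rz":0},{"grip":0.4,"dx":0,"dy":-1.6,"dz":0,"rx":0,"ry":0,"rz":0},{"grip":0.4,"dx":0,"dy":-1.1,"dz":0,"rx":0,"ry":0,"rz":0},{"grip":0.4,"dx":0,"dy":-0.6,"dz":0,"rx":0,"ry":-0.1,"rz":-0.1},{"grip":0.4,"dx":0,"dy":0,"dz":0.5,"rx":0,"ry":0,"rz":0},{"grip":0.4,"dx":0,"dy":0,"dz":0.8,"rx":0,"ry":0,"rz":0},{"grip":0.4,"dx":0,"dy":0,"dz":0.8,"rx":0,"ry":0,"rz":0}]}}

```text
t: 5.3
eef_pos: [0.5906, 0.11, 0.1213]
tcp_rot: [[0.992, -0.128, -0.002], [-0.128, -0.992, 0.0], [-0.002, 0.0, -1.0]]
force: [-0.4, -0.9, -1.3]
gripper_width: 0.0457
grasp_force: 37.0
```

Emit:
{"method": "arm_command", "body": {"series": [{"grip":0.4,"dx":0,"dy":0,"dz":0.7,"rx":0,"ry":0,"rz":0},{"grip":0.4,"dx":0,"dy":0,"dz":0.7,"rx":0,"ry":0,"rz":0},{"grip":0.4,"dx":0,"dy":0,"dz":0.7,"rx":0,"ry":0,"rz":0},{"grip":0.4,"dx":0,"dy":0,"dz":0.6,"rx":0,"ry":0,"rz":0},{"grip":0.4,"dx":0,"dy":0,"dz":0,"rx":0,"ry":0,"rz":0}]}}

```text
t: 5.72
eef_pos: [0.5892, 0.1106, 0.0937]
tcp_rot: [[0.992, -0.128, -0.006], [-0.128, -0.992, 0.0], [-0.006, 0.001, -1.0]]
force: [-7.8, 0.8, 0.6]
gripper_width: 0.0456
grasp_force: 37.3
```

```bash
python3 go.py .5912 .1102 .0853
```

```text
t 5.72 p [0.5892 0.1106 0.0937] tool d cm [0.21 0.01 0.84] turn [0.04 0.36 0.01] F [-7.8  0.8  0.6] w 0.0456 g 37.3
```

Emit:
{"method": "arm_command", "body": {"series": [{"grip":0.4,"dx":0,"dy":0,"dz":0.3,"rx":0,"ry":0,"rz":0},{"grip":0.4,"dx":0,"dy":0,"dz":0.3,"rx":0,"ry":0,"rz":0},{"grip":0.4,"dx":0,"dy":0,"dz":0.2,"rx":0,"ry":0,"rz":0},{"grip":0.4,"dx":0,"dy":0,"dz":0,"rx":0,"ry":0,"rz":0},{"grip":0.4,"dx":0,"dy":0,"dz":0,"rx":0,"ry":0,"rz":0}]}}

```text
t: 6.13
eef_pos: [0.5893, 0.1107, 0.0862]
tcp_rot: [[0.992, -0.128, -0.006], [-0.128, -0.992, 0.0], [-0.006, 0.0, -1.0]]
force: [-8.6, 1.6, -1.1]
gripper_width: 0.0453
grasp_force: 37.9
```

```bash
python3 go.py .5912 .1102 .0853
```

```text
t 6.13 p [0.5893 0.1107 0.0862] tool d cm [0.2  0.03 0.09] turn [0.03 0.33 0.02] F [-8.6  1.6 -1.1] w 0.0453 g 37.9
```

Emit:
{"method": "arm_command", "body": {"series": [{"grip":0.6,"dx":0,"dy":0,"dz":0,"rx":0,"ry":0,"rz":0},{"grip":0.75,"dx":0,"dy":0,"dz":0,"rx":0,"ry":0,"rz":0},{"grip":0.75,"dx":0,"dy":0,"dz":0,"rx":0,"ry":0,"rz":0},{"grip":0.75,"dx":0,"dy":0,"dz":0,"rx":0,"ry":0,"rz":0},{"grip":0.75,"dx":0,"dy":0,"dz":0,"rx":0,"ry":0,"rz":0},{"grip":0.75,"dx":0,"dy":0,"dz":-1.5,"rx":0,"ry":0,"rz":0},{"grip":0.75,"dx":0,"dy":0,"dz":-2.5,"rx":0,"ry":0,"rz":0},{"grip":0.75,"dx":0,"dy":0,"dz":-2.5,"rx":0,"ry":0,"rz":0},{"grip":0.75,"dx":0,"dy":0,"dz":-2.5,"rx":0,"ry":0,"rz":0},{"grip":0.75,"dx":0,"dy":0,"dz":-1.0,"rx":0,"ry":0,"rz":0}]}}

```text
t: 6.97
eef_pos: [0.5918, 0.1106, 0.191]
tcp_rot: [[0.992, -0.128, 0.003], [-0.128, -0.992, 0.001], [0.003, -0.001, -1.0]]
force: [0.5, 0.2, 0.6]
gripper_width: 0.0642
grasp_force: 0.0
```

Emit:
{"method": "arm_command", "body": {"series": [{"grip":0.75,"dx":0,"dy":1.5,"dz":0,"rx":0,"ry":0,"rz":0},{"grip":0.75,"dx":-0.1,"dy":2.9,"dz":0,"rx":0,"ry":0,"rz":0},{"grip":0.75,"dx":-0.1,"dy":3.2,"dz":0,"rx":0,"ry":0,"rz":0},{"grip":0.75,"dx":-0.1,"dy":3.2,"dz":0,"rx":0,"ry":0,"rz":0},{"grip":0.75,"dx":-0.1,"dy":3.2,"dz":0,"rx":0,"ry":0,"rz":0},{"grip":0.75,"dx":-0.1,"dy":3.2,"dz":0,"rx":0,"ry":0,"rz":0},{"grip":0.75,"dx":0,"dy":3.2,"dz":0,"rx":0,"ry":0,"rz":0},{"grip":0.75,"dx":0,"dy":3.2,"dz":0,"rx":0,"ry":0,"rz":0},{"grip":0.75,"dx":0,"dy":2.6,"dz":0,"rx":0,"ry":0,"rz":0},{"grip":0.75,"dx":0,"dy":0,"dz":0,"rx":0,"ry":0,"rz":0}]}}

```text
t: 7.8
eef_pos: [0.551, -0.1532, 0.1858]
tcp_rot: [[0.991, -0.132, -0.003], [-0.132, -0.991, 0.0], [-0.003, 0.0, -1.0]]
force: [-0.7, -0.1, -0.9]
gripper_width: 0.0642
grasp_force: 0.0
```

```bash
python3 go.py .5525 -.1493 .082
python3 - <<'E'
from h import *;from workcell import *
f=grab_frame("scene");g=grab_frame("wrist")
a=cv2.resize(f["color"][110:260,140:360,::-1],(440,300),interpolation=cv2.INTER_CUBIC)
b=cv2.resize(g["color"][:,:,::-1],(400,300))
a=a[:,:400]
cv2.imwrite("pics/c4.png",np.hstack([a,b]))
E
```

```text
t 7.8 p [ 0.551  -0.1532  0.1858] tool d cm [ 0.14 -0.41 10.38] turn [ 0.02  0.2  -0.21] F [-0.7 -0.1 -0.9] w 0.0642 g 0.0
```

View pics/c4.png

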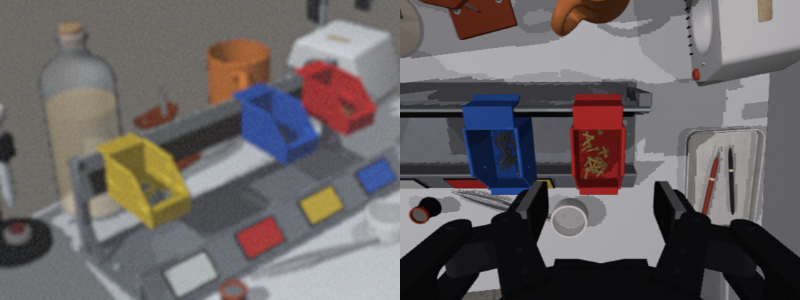

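Yellow hangs level at white, and the red bin is roughly centred between the fingers. I'll settle before descending.

Emit:
{"method": "arm_command", "body": {"series": [{"grip":0.75,"dx":0,"dy":0,"dz":1.5,"rx":0,"ry":0,"rz":0},{"grip":0.75,"dx":0,"dy":0,"dz":1.5,"rx":0,"ry":0,"rz":0},{"grip":0.75,"dx":0,"dy":0,"dz":0,"rx":0,"ry":0,"rz":0},{"grip":0.75,"dx":0,"dy":0,"dz":0,"rx":0,"ry":0,"rz":0}]}}

```text
t: 8.23
eef_pos: [0.5521, -0.1479, 0.1565]
tcp_rot: [[0.992, -0.127, -0.004], [-0.127, -0.992, 0.001], [-0.004, -0.0, -1.0]]
force: [1.1, -0.2, 0.0]
gripper_width: 0.0641
grasp_force: 0.0
```

```bash
python3 go.py .5525 -.1493 .084
python3 - <<'E'
from h import *;from workcell import *
s=get_state();f=grab_frame("wrist");T=np.eye(4);T[:3,:3]=s["tcp_rot"];T[:3,3]=s["eef_pos"];f["pose"]=T@f["mount"]
hsv=cv2.cvtColor(f["color"],cv2.COLOR_RGB2HSV)
m=((hsv[...,0]<8)|(hsv[...,0]>172))&(hsv[...,1]>140)&(hsv[...,2]>60);m[:, :180]=0
b=blobs(f["color"])
print([(np.round(c,1),st) for c,st in b["red"]])
# side-to-side width per row -> rack y at z=.123
for r in range(110,290,15):
    x=np.where(m[r])[0]
    if len(x)>10: print(r,x.min(),x.max(),np.round((T[:3,:3].T@(ray(f,((x.min()+x.max())/2,r),.123)-T[:3,3]))[1]*1000,1))
E
```

```text
t 8.23 p [ 0.5521 -0.1479  0.1565] tool d cm [0.09 0.14 7.25] turn [-0.03  0.21  0.07] F [ 1.1 -0.2  0. ] w 0.0641 g 0.0
[(array([101.8,  19.6]), array([  51,    0,  104,   49, 3447], dtype=int32)), (array([433.3, 105.1]), array([428,  97,  12,  17, 169], dtype=int32)), (array([283.9, 210.4]), array([  238,   136,    90,   157, 11125], dtype=int32)), (array([457.7, 247.6]), array([451, 231,  13,  32, 200], dtype=int32)), (array([ 72.7, 271.1]), array([ 46, 266,  55,  11, 422], dtype=int32)), (array([446.9, 289.9]), array([438, 266,  19,  49, 337], dtype=int32))]
140 246 319 1.1
155 243 323 1.4
170 242 323 1.1
185 243 323 1.4
200 239 327 1.4
215 239 326 1.2
230 240 325 1.2
245 240 461 38.5
260 241 458 38.5
275 247 454 39.6
```

Emit:
{"method": "arm_command", "body": {"series": [{"grip":0.75,"dx":0.1,"dy":0.13,"dz":1.0,"rx":0,"ry":0.1,"rz":0},{"grip":0.75,"dx":0,"dy":0,"dz":1.8,"rx":0,"ry":0,"rz":0},{"grip":0.75,"dx":0,"dy":0,"dz":1.8,"rx":0,"ry":0,"rz":0},{"grip":0.75,"dx":0,"dy":0,"dz":1.6,"rx":0,"ry":0,"rz":0},{"grip":0.75,"dx":0,"dy":0,"dz":1.0,"rx":0,"ry":0,"rz":0},{"grip":0.75,"dx":0,"dy":0,"dz":0,"rx":0,"ry":0,"rz":0},{"grip":0.75,"dx":0,"dy":0,"dz":0,"rx":0,"ry":0,"rz":0},{"grip":0.5,"dx":0,"dy":0,"dz":0,"rx":0,"ry":0,"rz":0},{"grip":0.4,"dx":0,"dy":0,"dz":0,"rx":0,"ry":0,"rz":0},{"grip":0.4,"dx":0,"dy":0,"dz":0,"rx":0,"ry":0,"rz":0}]}}

```text
t: 9.12
eef_pos: [0.5538, -0.1502, 0.0865]
tcp_rot: [[0.992, -0.128, 0.002], [-0.128, -0.992, -0.001], [0.002, 0.0, -1.0]]
force: [-0.8, 0.8, 4.8]
gripper_width: 0.0452
grasp_force: 37.0
```

Emit:
{"method": "arm_command", "body": {"series": [{"grip":0.4,"dx":0,"dy":0,"dz":0,"rx":0,"ry":0,"rz":0},{"grip":0.4,"dx":0,"dy":0,"dz":0,"rx":0,"ry":0,"rz":0},{"grip":0.4,"dx":0,"dy":0,"dz":0,"rx":0,"ry":0,"rz":0}]}}

```text
t: 9.37
eef_pos: [0.5538, -0.1502, 0.0864]
tcp_rot: [[0.992, -0.128, 0.002], [-0.128, -0.992, -0.001], [0.002, 0.0, -1.0]]
force: [-1.5, 1.1, 6.4]
gripper_width: 0.045
grasp_force: 37.2
```

```bash
python3 go.py .5525 -.1493 .084
```

```text
t 9.37 p [ 0.5538 -0.1502  0.0864] tool d cm [-0.14 -0.07  0.24] turn [ 0.02 -0.12  0.02] F [-1.5  1.1  6.4] w 0.045 g 37.2
```

Emit:
{"method": "arm_command", "body": {"series": [{"grip":0.4,"dx":0,"dy":0,"dz":-0.5,"rx":0,"ry":0,"rz":0},{"grip":0.4,"dx":0,"dy":0,"dz":-1.0,"rx":0,"ry":0,"rz":0},{"grip":0.4,"dx":0,"dy":0,"dz":-1.2,"rx":0,"ry":0,"rz":0},{"grip":0.4,"dx":0,"dy":0,"dz":-1.5,"rx":0,"ry":0,"rz":0},{"grip":0.4,"dx":0,"dy":0,"dz":-1.5,"rx":0,"ry":0,"rz":0},{"grip":0.4,"dx":0,"dy":0,"dz":-1.5,"rx":0,"ry":0,"rz":0},{"grip":0.4,"dx":0,"dy":0,"dz":-1.2,"rx":0,"ry":0,"rz":0},{"grip":0.4,"dx":0,"dy":0,"dz":-0.6,"rx":0,"ry":0,"rz":0},{"grip":0.4,"dx":0,"dy":0,"dz":0,"rx":0,"ry":0,"rz":0}]}}

```text
t: 10.12
eef_pos: [0.5536, -0.1502, 0.1771]
tcp_rot: [[0.992, -0.128, 0.002], [-0.128, -0.992, -0.001], [0.002, 0.001, -1.0]]
force: [0.5, 0.6, -0.9]
gripper_width: 0.0452
grasp_force: 36.4
```

Emit:
{"method": "arm_command", "body": {"series": [{"grip":0.4,"dx":0.1,"dy":-0.8,"dz":0,"rx":0,"ry":0,"rz":0},{"grip":0.4,"dx":0.1,"dy":-1.5,"dz":0,"rx":0,"ry":0,"rz":0},{"grip":0.4,"dx":0.1,"dy":-2.2,"dz":0,"rx":0,"ry":0,"rz":0},{"grip":0.4,"dx":0.1,"dy":-2.5,"dz":0,"rx":0,"ry":0,"rz":0},{"grip":0.4,"dx":0.1,"dy":-2.6,"dz":0,"rx":0,"ry":0,"rz":0},{"grip":0.4,"dx":0,"dy":-2.6,"dz":0,"rx":0,"ry":0,"rz":0},{"grip":0.4,"dx":0,"dy":-2.3,"dz":0,"rx":0,"ry":0,"rz":0},{"grip":0.4,"dx":0,"dy":-1.7,"dz":0,"rx":0,"ry":0,"rz":0},{"grip":0.4,"dx":0,"dy":-0.9,"dz":0,"rx":0,"ry":0,"rz":0},{"grip":0.4,"dx":0,"dy":-0.4,"dz":0,"rx":0,"ry":0,"rz":0}]}}

```text
t: 10.95
eef_pos: [0.5802, 0.0243, 0.1744]
tcp_rot: [[0.992, -0.126, -0.001], [-0.126, -0.992, 0.0], [-0.001, 0.0, -1.0]]
force: [-0.1, -0.3, -2.5]
gripper_width: 0.0456
grasp_force: 36.4
```

Emit:
{"method": "arm_command", "body": {"series": [{"grip":0.4,"dx":0,"dy":0,"dz":0.8,"rx":0,"ry":0,"rz":0},{"grip":0.4,"dx":0,"dy":0,"dz":1.2,"rx":0,"ry":0,"rz":0},{"grip":0.4,"dx":0,"dy":0,"dz":0.8,"rx":0,"ry":0,"rz":0},{"grip":0.4,"dx":0,"dy":0,"dz":0,"rx":0,"ry":0,"rz":0},{"grip":0.4,"dx":0,"dy":0,"dz":0,"rx":0,"ry":0,"rz":0}]}}

```text
t: 11.37
eef_pos: [0.5802, 0.0222, 0.1464]
tcp_rot: [[0.992, -0.129, -0.002], [-0.129, -0.992, 0.0], [-0.002, 0.0, -1.0]]
force: [-0.1, -0.4, -1.4]
gripper_width: 0.0458
grasp_force: 36.4
```

```bash
python3 go.py .5813 .0227 .088
```

```text
t 11.37 p [0.5802 0.0222 0.1464] tool d cm [ 0.12 -0.07  5.84] turn [ 0.01  0.09 -0.04] F [-0.1 -0.4 -1.4] w 0.0458 g 36.4
```

Emit:
{"method": "arm_command", "body": {"series": [{"grip":0.4,"dx":0.1,"dy":-0.07,"dz":0.4,"rx":0,"ry":0.1,"rz":0},{"grip":0.4,"dx":0,"dy":0,"dz":0.8,"rx":0,"ry":0,"rz":0},{"grip":0.4,"dx":0,"dy":0,"dz":0.9,"rx":0,"ry":0,"rz":0},{"grip":0.4,"dx":0,"dy":0,"dz":0.9,"rx":0,"ry":0,"rz":0},{"grip":0.4,"dx":0,"dy":0,"dz":0.8,"rx":0,"ry":0,"rz":0},{"grip":0.4,"dx":0,"dy":0,"dz":0.7,"rx":0,"ry":0,"rz":0},{"grip":0.4,"dx":0,"dy":0,"dz":0.6,"rx":0,"ry":0,"rz":0},{"grip":0.4,"dx":0,"dy":0,"dz":0.4,"rx":0,"ry":0,"rz":0},{"grip":0.4,"dx":0,"dy":0,"dz":0.3,"rx":0,"ry":0,"rz":0},{"grip":0.4,"dx":0,"dy":0,"dz":0,"rx":0,"ry":0,"rz":0}]}}

```text
t: 12.2
eef_pos: [0.5801, 0.0237, 0.088]
tcp_rot: [[0.992, -0.127, -0.003], [-0.127, -0.992, 0.0], [-0.003, 0.0, -1.0]]
force: [-9.9, 1.5, -1.8]
gripper_width: 0.0456
grasp_force: 37.7
```

Emit:
{"method": "arm_command", "body": {"series": [{"grip":0.4,"dx":0,"dy":0,"dz":0,"rx":0,"ry":0,"rz":0},{"grip":0.4,"dx":0,"dy":0,"dz":0,"rx":0,"ry":0,"rz":0}]}}

```text
t: 12.37
eef_pos: [0.5801, 0.0237, 0.088]
tcp_rot: [[0.992, -0.127, -0.003], [-0.127, -0.992, 0.0], [-0.003, 0.0, -1.0]]
force: [-10.0, 1.8, -0.9]
gripper_width: 0.0458
grasp_force: 37.7
```

```bash
python3 go.py .5813 .0227 .088
```

```text
t 12.37 p [0.5801 0.0237 0.088 ] tool d cm [ 0.13  0.08 -0.  ] turn [0.01 0.17 0.03] F [-10.    1.8  -0.9] w 0.0458 g 37.7
```

Emit:
{"method": "arm_command", "body": {"series": [{"grip":0.4,"dx":0,"dy":0.08,"dz":0,"rx":0,"ry":0,"rz":0},{"grip":0.6,"dx":0,"dy":0,"dz":0,"rx":0,"ry":0,"rz":0},{"grip":0.75,"dx":0,"dy":0,"dz":0,"rx":0,"ry":0,"rz":0},{"grip":0.75,"dx":0,"dy":0,"dz":0,"rx":0,"ry":0,"rz":0},{"grip":0.75,"dx":0,"dy":0,"dz":0,"rx":0,"ry":0,"rz":0},{"grip":0.75,"dx":0,"dy":0,"dz":-1.5,"rx":0,"ry":0,"rz":0},{"grip":0.75,"dx":0,"dy":0,"dz":-2.0,"rx":0,"ry":0,"rz":0},{"grip":0.75,"dx":0,"dy":0,"dz":-2.0,"rx":0,"ry":0,"rz":0},{"grip":0.75,"dx":0,"dy":0,"dz":-1.4,"rx":0,"ry":0,"rz":0},{"grip":0.75,"dx":0,"dy":0,"dz":0,"rx":0,"ry":0,"rz":0}]}}

```text
t: 13.2
eef_pos: [0.5827, 0.0226, 0.1615]
tcp_rot: [[0.992, -0.128, 0.007], [-0.128, -0.992, -0.0], [0.007, -0.001, -1.0]]
force: [-0.3, 0.5, 0.2]
gripper_width: 0.0641
grasp_force: 0.0
```

Emit:
{"method": "arm_command", "body": {"series": [{"grip":0.75,"dx":-0.1,"dy":1.2,"dz":0,"rx":0,"ry":0,"rz":0},{"grip":0.75,"dx":-0.1,"dy":2.2,"dz":0,"rx":0,"ry":0,"rz":0},{"grip":0.75,"dx":-0.1,"dy":2.2,"dz":0,"rx":0,"ry":0,"rz":0},{"grip":0.75,"dx":-0.1,"dy":1.8,"dz":0,"rx":0,"ry":0,"rz":0},{"grip":0.75,"dx":-0.1,"dy":1.0,"dz":0,"rx":0,"ry":0,"rz":0},{"grip":0.75,"dx":0,"dy":0,"dz":0,"rx":0,"ry":0,"rz":0},{"grip":0.75,"dx":0,"dy":0,"dz":0,"rx":0,"ry":0,"rz":0},{"grip":0.75,"dx":0,"dy":0,"dz":0,"rx":0,"ry":0,"rz":0}]}}

```text
t: 13.87
eef_pos: [0.5657, -0.0594, 0.1579]
tcp_rot: [[0.992, -0.127, 0.001], [-0.127, -0.992, 0.0], [0.001, -0.0, -1.0]]
force: [-0.3, 0.2, 0.2]
gripper_width: 0.0645
grasp_force: 0.0
```

```bash
python3 go.py .5642 -.0593 .084
python3 - <<'E'
from h import *;from workcell import *
s=get_state();f=grab_frame("wrist");T=np.eye(4);T[:3,:3]=s["tcp_rot"];T[:3,3]=s["eef_pos"];f["pose"]=T@f["mount"]
b=blobs(f["color"])
hsv=cv2.cvtColor(f["color"],cv2.COLOR_RGB2HSV)
m=(abs(hsv[...,0].astype(int)-111)<9)&(hsv[...,1]>140)&(hsv[...,2]>60)
for r in range(110,270,20):
    x=np.where(m[r])[0]
    if len(x)>10: print(r,x.min(),x.max(),np.round((T[:3,:3].T@(ray(f,((x.min()+x.max())/2,r),.123)-T[:3,3]))[1]*1000,1))
g=grab_frame("scene")
a=cv2.resize(g["color"][110:260,140:360,::-1],(440,300),interpolation=cv2.INTER_CUBIC)[:,:400]
cv2.imwrite("pics/c5.png",np.hstack([a,cv2.resize(f["color"][:,:,::-1],(400,300))]))
E
```

```text
t 13.87 p [ 0.5657 -0.0594  0.1579] tool d cm [-0.16  0.01  7.39] turn [-0.01 -0.07  0.04] F [-0.3  0.2  0.2] w 0.0645 g 0.0
150 242 315 -0.9
170 238 318 -1.2
190 238 319 -1.0
210 235 322 -1.0
230 236 321 -1.0
250 236 321 -1.0
```

View pics/c5.png

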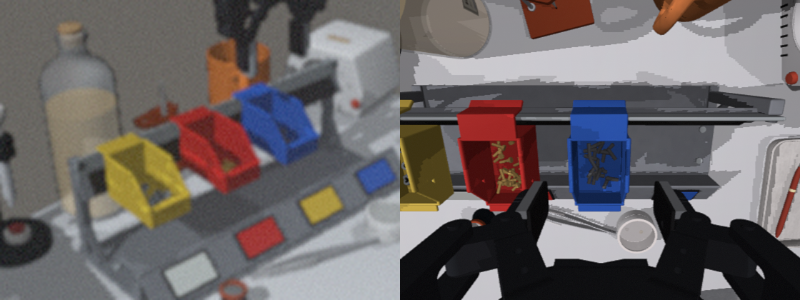

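Red hangs level behind its card. The blue bin is centred to within 1 mm, so I'll grasp it.

Emit:
{"method": "arm_command", "body": {"series": [{"grip":0.75,"dx":-0.15,"dy":-0.1,"dz":1.0,"rx":0,"ry":0,"rz":0},{"grip":0.75,"dx":0,"dy":0,"dz":1.8,"rx":0,"ry":0,"rz":0},{"grip":0.75,"dx":0,"dy":0,"dz":1.8,"rx":0,"ry":0,"rz":0},{"grip":0.75,"dx":0,"dy":0,"dz":1.7,"rx":0,"ry":0,"rz":0},{"grip":0.75,"dx":0,"dy":0,"dz":1.0,"rx":0,"ry":0,"rz":0},{"grip":0.75,"dx":0,"dy":0,"dz":0,"rx":0,"ry":0,"rz":0},{"grip":0.75,"dx":0,"dy":0,"dz":0,"rx":0,"ry":0,"rz":0},{"grip":0.5,"dx":0,"dy":0,"dz":0,"rx":0,"ry":0,"rz":0},{"grip":0.4,"dx":0,"dy":0,"dz":0,"rx":0,"ry":0,"rz":0},{"grip":0.4,"dx":0,"dy":0,"dz":0,"rx":0,"ry":0,"rz":0}]}}

```text
t: 14.8
eef_pos: [0.5651, -0.0588, 0.0864]
tcp_rot: [[0.992, -0.128, 0.004], [-0.128, -0.992, -0.0], [0.004, -0.0, -1.0]]
force: [-0.6, 1.6, 4.1]
gripper_width: 0.0455
grasp_force: 36.9
```

Emit:
{"method": "arm_command", "body": {"series": [{"grip":0.4,"dx":0,"dy":0,"dz":0,"rx":0,"ry":0,"rz":0},{"grip":0.4,"dx":0,"dy":0,"dz":0,"rx":0,"ry":0,"rz":0},{"grip":0.4,"dx":0,"dy":0,"dz":0,"rx":0,"ry":0,"rz":0}]}}

```text
t: 15.05
eef_pos: [0.5651, -0.0588, 0.0863]
tcp_rot: [[0.992, -0.128, 0.004], [-0.128, -0.992, -0.0], [0.004, -0.0, -1.0]]
force: [-0.9, 1.3, 5.6]
gripper_width: 0.0456
grasp_force: 37.2
```

```bash
python3 go.py .5587 -.1517 .088
```

```text
t 15.05 p [ 0.5651 -0.0588  0.0863] tool d cm [ 0.55  9.29 -0.17] turn [-0.01 -0.21  0.02] F [-0.9  1.3  5.6] w 0.0456 g 37.2
```

Emit:
{"method": "arm_command", "body": {"series": [{"grip":0.4,"dx":0,"dy":0,"dz":-0.5,"rx":0,"ry":0,"rz":0},{"grip":0.4,"dx":0,"dy":0,"dz":-1.0,"rx":0,"ry":0,"rz":0},{"grip":0.4,"dx":0,"dy":0,"dz":-1.0,"rx":0,"ry":0,"rz":0},{"grip":0.4,"dx":0,"dy":0,"dz":-1.0,"rx":0,"ry":0,"rz":0},{"grip":0.4,"dx":0,"dy":0,"dz":-1.0,"rx":0,"ry":0,"rz":0},{"grip":0.4,"dx":0,"dy":0,"dz":-1.0,"rx":0,"ry":0,"rz":0},{"grip":0.4,"dx":0,"dy":0,"dz":-0.5,"rx":0,"ry":0,"rz":0},{"grip":0.4,"dx":0,"dy":0,"dz":0,"rx":0,"ry":0,"rz":0}]}}

```text
t: 15.72
eef_pos: [0.5649, -0.0589, 0.1469]
tcp_rot: [[0.992, -0.128, 0.004], [-0.128, -0.992, -0.001], [0.004, 0.0, -1.0]]
force: [-0.4, 0.1, -1.3]
gripper_width: 0.0456
grasp_force: 36.4
```

Emit:
{"method": "arm_command", "body": {"series": [{"grip":0.4,"dx":0.1,"dy":0.7,"dz":0,"rx":0,"ry":0,"rz":0},{"grip":0.4,"dx":0.1,"dy":1.4,"dz":0,"rx":0,"ry":0,"rz":0},{"grip":0.4,"dx":0.1,"dy":1.8,"dz":0,"rx":0,"ry":0,"rz":0},{"grip":0.4,"dx":0.1,"dy":1.9,"dz":0,"rx":0,"ry":0,"rz":0},{"grip":0.4,"dx":0.1,"dy":1.6,"dz":0,"rx":0,"ry":0,"rz":0},{"grip":0.4,"dx":0,"dy":1.2,"dz":0,"rx":0,"ry":0,"rz":0},{"grip":0.4,"dx":0,"dy":0.68,"dz":0,"rx":0,"ry":0,"rz":0},{"grip":0.4,"dx":0,"dy":0,"dz":0,"rx":0,"ry":0,"rz":0},{"grip":0.4,"dx":0,"dy":0,"dz":0,"rx":0,"ry":0,"rz":0},{"grip":0.4,"dx":0,"dy":0,"dz":0,"rx":0,"ry":0,"rz":0}]}}

```text
t: 16.55
eef_pos: [0.5576, -0.151, 0.1452]
tcp_rot: [[0.992, -0.127, 0.002], [-0.127, -0.992, -0.0], [0.002, -0.0, -1.0]]
force: [0.3, 0.2, -1.7]
gripper_width: 0.0457
grasp_force: 36.4
```

```bash
python3 go.py .5581 -.1516 .088
```

```text
t 16.55 p [ 0.5576 -0.151   0.1452] tool d cm [0.05 0.05 5.72] turn [-0.01 -0.09  0.05] F [ 0.3  0.2 -1.7] w 0.0457 g 36.4
```

Emit:
{"method": "arm_command", "body": {"series": [{"grip":0.4,"dx":0.05,"dy":0.05,"dz":0.4,"rx":0,"ry":0,"rz":0},{"grip":0.4,"dx":0,"dy":0,"dz":0.8,"rx":0,"ry":0,"rz":0},{"grip":0.4,"dx":0,"dy":0,"dz":0.9,"rx":0,"ry":0,"rz":0},{"grip":0.4,"dx":0,"dy":0,"dz":0.9,"rx":0,"ry":0,"rz":0},{"grip":0.4,"dx":0,"dy":0,"dz":0.8,"rx":0,"ry":0,"rz":0},{"grip":0.4,"dx":0,"dy":0,"dz":0.7,"rx":0,"ry":0,"rz":0},{"grip":0.4,"dx":0,"dy":0,"dz":0.6,"rx":0,"ry":0,"rz":0},{"grip":0.4,"dx":0,"dy":0,"dz":0.4,"rx":0,"ry":0,"rz":0},{"grip":0.4,"dx":0,"dy":0,"dz":0.2,"rx":0,"ry":0,"rz":0},{"grip":0.4,"dx":0,"dy":0,"dz":0,"rx":0,"ry":0,"rz":0}]}}

```text
t: 17.38
eef_pos: [0.5565, -0.1518, 0.0876]
tcp_rot: [[0.992, -0.128, -0.003], [-0.128, -0.992, 0.001], [-0.003, -0.0, -1.0]]
force: [-13.8, 2.3, 6.0]
gripper_width: 0.0458
grasp_force: 38.5
```

Emit:
{"method": "arm_command", "body": {"series": [{"grip":0.4,"dx":0,"dy":0,"dz":0,"rx":0,"ry":0,"rz":0},{"grip":0.4,"dx":0,"dy":0,"dz":0,"rx":0,"ry":0,"rz":0}]}}

```text
t: 17.55
eef_pos: [0.5565, -0.1518, 0.0875]
tcp_rot: [[0.992, -0.128, -0.003], [-0.128, -0.992, 0.001], [-0.003, -0.0, -1.0]]
force: [-13.4, 2.3, 6.5]
gripper_width: 0.0461
grasp_force: 38.5
```

```bash
python3 go.py .5581 -.1516 .088
```

```text
t 17.55 p [ 0.5565 -0.1518  0.0875] tool d cm [ 0.15 -0.04 -0.05] turn [-0.03  0.15  0.02] F [-13.4   2.3   6.5] w 0.0461 g 38.5
```

Emit:
{"method": "arm_command", "body": {"series": [{"grip":0.6,"dx":0,"dy":-0.03,"dz":0,"rx":0,"ry":0,"rz":0},{"grip":0.75,"dx":0,"dy":0,"dz":0,"rx":0,"ry":0,"rz":0},{"grip":0.75,"dx":0,"dy":0,"dz":0,"rx":0,"ry":0,"rz":0},{"grip":0.75,"dx":0,"dy":0,"dz":0,"rx":0,"ry":0,"rz":0},{"grip":0.75,"dx":0,"dy":0,"dz":-1.0,"rx":0,"ry":0,"rz":0},{"grip":0.75,"dx":0,"dy":0,"dz":-2.0,"rx":0,"ry":0,"rz":0},{"grip":0.75,"dx":0,"dy":0,"dz":-2.5,"rx":0,"ry":0,"rz":0},{"grip":0.75,"dx":0,"dy":0,"dz":-2.0,"rx":0,"ry":0,"rz":0},{"grip":0.75,"dx":0,"dy":0,"dz":-0.5,"rx":0,"ry":0,"rz":0},{"grip":0.75,"dx":0,"dy":0,"dz":0,"rx":0,"ry":0,"rz":0}]}}

```text
t: 18.38
eef_pos: [0.5586, -0.152, 0.1704]
tcp_rot: [[0.992, -0.128, 0.005], [-0.128, -0.992, -0.001], [0.005, 0.001, -1.0]]
force: [-0.2, 0.2, 0.6]
gripper_width: 0.0639
grasp_force: 0.0
```

Emit:
{"method": "arm_command", "body": {"series": [{"grip":0.75,"dx":0,"dy":-1.5,"dz":0,"rx":0,"ry":0,"rz":0},{"grip":0.75,"dx":-0.1,"dy":-2.9,"dz":0,"rx":0,"ry":0,"rz":0},{"grip":0.75,"dx":-0.1,"dy":-3.2,"dz":0,"rx":0,"ry":0,"rz":0},{"grip":0.75,"dx":-0.1,"dy":-3.2,"dz":0,"rx":0,"ry":0,"rz":0},{"grip":0.75,"dx":-0.1,"dy":-3.2,"dz":0,"rx":0,"ry":0,"rz":0},{"grip":0.75,"dx":0,"dy":-3.2,"dz":0,"rx":0,"ry":0,"rz":0},{"grip":0.75,"dx":0,"dy":-3.2,"dz":0,"rx":0,"ry":0,"rz":0},{"grip":0.75,"dx":0,"dy":-3.2,"dz":0,"rx":0,"ry":0,"rz":0},{"grip":0.75,"dx":0,"dy":-2.0,"dz":0,"rx":0,"ry":0,"rz":0},{"grip":0.75,"dx":0,"dy":-0.8,"dz":0,"rx":0,"ry":0,"rz":0}]}}

```text
t: 19.22
eef_pos: [0.5872, 0.1132, 0.1669]
tcp_rot: [[0.992, -0.125, -0.0], [-0.125, -0.992, -0.0], [-0.0, 0.0, -1.0]]
force: [0.1, -0.1, 0.5]
gripper_width: 0.0643
grasp_force: 0.0
```

Emit:
{"method": "arm_command", "body": {"series": [{"grip":0.75,"dx":0,"dy":0,"dz":0,"rx":0,"ry":0,"rz":0},{"grip":0.75,"dx":0,"dy":0,"dz":0,"rx":0,"ry":0,"rz":0},{"grip":0.75,"dx":0,"dy":0,"dz":0,"rx":0,"ry":0,"rz":0}]}}

```text
t: 19.47
eef_pos: [0.5876, 0.1093, 0.1679]
tcp_rot: [[0.992, -0.129, 0.001], [-0.129, -0.992, -0.001], [0.001, 0.0, -1.0]]
force: [0.2, 0.5, -0.1]
gripper_width: 0.0642
grasp_force: 0.0
```

```bash
python3 go.py .5862 .1109 .084
python3 - <<'E'
from h import *;from workcell import *
s=get_state();f=grab_frame("wrist");T=np.eye(4);T[:3,:3]=s["tcp_rot"];T[:3,3]=s["eef_pos"];f["pose"]=T@f["mount"]
hsv=cv2.cvtColor(f["color"],cv2.COLOR_RGB2HSV)
m=(abs(hsv[...,0].astype(int)-25)<9)&(hsv[...,1]>140)&(hsv[...,2]>60)
for r in range(130,270,20):
    x=np.where(m[r])[0]
    if len(x)>10: print(r,x.min(),x.max(),np.round((T[:3,:3].T@(ray(f,((x.min()+x.max())/2,r),.123)-T[:3,3]))[1]*1000,1))
g=grab_frame("scene")
a=cv2.resize(g["color"][110:260,140:360,::-1],(440,300),interpolation=cv2.INTER_CUBIC)[:,:400]
cv2.imwrite("pics/c6.png",np.hstack([a,cv2.resize(f["color"][:,:,::-1],(400,300))]))
E
```

```text
t 19.47 p [0.5876 0.1093 0.1679] tool d cm [-0.16 -0.14  8.39] turn [ 0.02 -0.06 -0.04] F [ 0.2  0.5 -0.1] w 0.0642 g 0.0
150 243 313 -1.3
170 240 316 -1.3
190 236 319 -1.6
210 237 319 -1.3
230 238 415 26.6
250 238 410 25.6
```

View pics/c6.png

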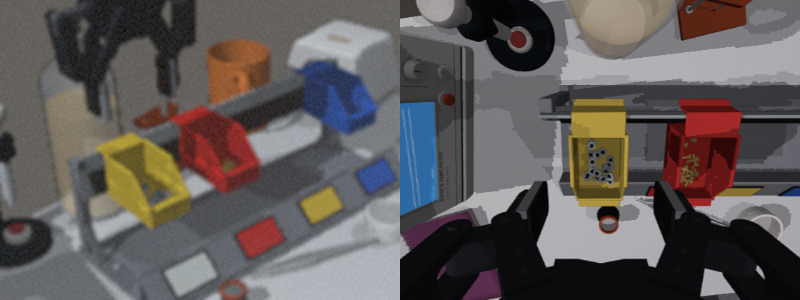

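Red and blue are on the rail, and the yellow bin is 1.4 mm off centre in tool y. I'll correct that and grasp it.

Emit:
{"method": "arm_command", "body": {"series": [{"grip":0.75,"dx":-0.15,"dy":-0.14,"dz":1.0,"rx":0,"ry":0,"rz":0},{"grip":0.75,"dx":0,"dy":0,"dz":2.0,"rx":0,"ry":0,"rz":0},{"grip":0.75,"dx":0,"dy":0,"dz":2.3,"rx":0,"ry":0,"rz":0},{"grip":0.75,"dx":0,"dy":0,"dz":2.0,"rx":0,"ry":0,"rz":0},{"grip":0.75,"dx":0,"dy":0,"dz":1.0,"rx":0,"ry":0,"rz":0},{"grip":0.75,"dx":0,"dy":0,"dz":0,"rx":0,"ry":0,"rz":0},{"grip":0.75,"dx":0,"dy":0,"dz":0,"rx":0,"ry":0,"rz":0},{"grip":0.5,"dx":0,"dy":0,"dz":0,"rx":0,"ry":0,"rz":0},{"grip":0.4,"dx":0,"dy":0,"dz":0,"rx":0,"ry":0,"rz":0},{"grip":0.4,"dx":0,"dy":0,"dz":0,"rx":0,"ry":0,"rz":0}]}}

```text
t: 20.4
eef_pos: [0.5872, 0.1121, 0.0867]
tcp_rot: [[0.992, -0.128, 0.004], [-0.128, -0.992, -0.0], [0.004, -0.0, -1.0]]
force: [-0.9, -0.7, 5.2]
gripper_width: 0.0454
grasp_force: 37.0
```

Emit:
{"method": "arm_command", "body": {"series": [{"grip":0.4,"dx":0,"dy":0,"dz":0,"rx":0,"ry":0,"rz":0},{"grip":0.4,"dx":0,"dy":0,"dz":0,"rx":0,"ry":0,"rz":0},{"grip":0.4,"dx":0,"dy":0,"dz":0,"rx":0,"ry":0,"rz":0}]}}

```text
t: 20.65
eef_pos: [0.5872, 0.1121, 0.0866]
tcp_rot: [[0.992, -0.128, 0.004], [-0.128, -0.992, -0.0], [0.004, -0.0, -1.0]]
force: [-0.4, -1.6, 6.9]
gripper_width: 0.0457
grasp_force: 37.2
```

```bash
python3 go.py .5695 -.0645 .088
python3 - <<'E'
from h import *;from workcell import *
g=grab_frame("top")
cv2.imwrite("pics/c7.png",cv2.resize(g["color"][110:245,175:430,::-1],None,fx=3.1,fy=3.1,interpolation=cv2.INTER_CUBIC))
E
```

```text
t 20.65 p [0.5872 0.1121 0.0866] tool d cm [ 0.5  17.74 -0.14] turn [-0.02 -0.23  0.02] F [-0.4 -1.6  6.9] w 0.0457 g 37.2
```

View pics/c7.png

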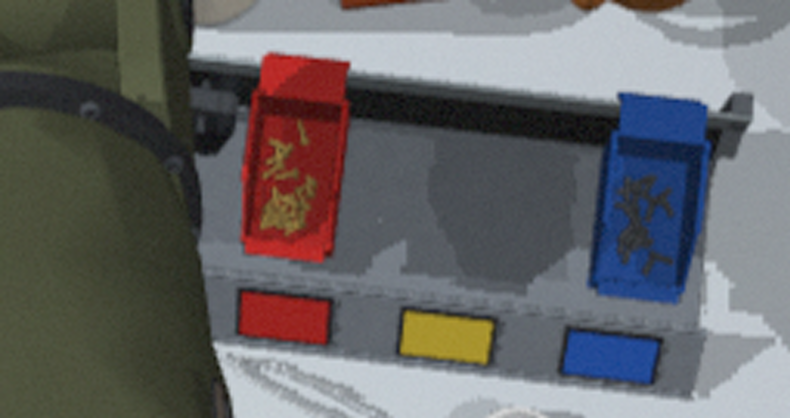

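```bash
python3 - <<'E'
from h import *;import pickle
s,f=pickle.load(open("w2.pkl","rb"))
T=np.eye(4);T[:3,:3]=s["tcp_rot"];T[:3,3]=s["eef_pos"];f["pose"]=T@f["mount"]
im=f["color"]
a=cv2.resize(im[200:245,120:220,::-1],(790,355),interpolation=cv2.INTER_CUBIC)
b=cv2.resize(im[200:240,380:480,::-1],(790,240),interpolation=cv2.INTER_CUBIC)
cv2.imwrite("pics/c8.png",np.vstack([a[:,:],b]))
E
```

```text
(no output)
```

View pics/c8.png

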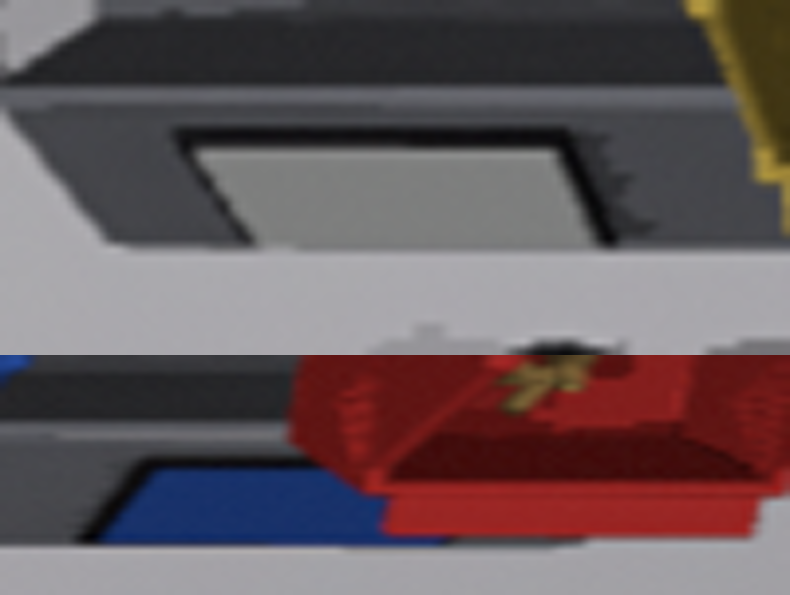

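The enlarged crop shows the white card's back-edge middle at about (167.8,218.6) and the blue card's back-left inner corner at about (399.2,218.8). That fixes the scale.

```bash
python3 - <<'E'
from h import *;import pickle
s,f=pickle.load(open("w2.pkl","rb"))
T=np.eye(4);T[:3,:3]=s["tcp_rot"];T[:3,3]=s["eef_pos"];f["pose"]=T@f["mount"]
th=np.radians(-7.35);R=np.array([[np.cos(th),-np.sin(th)],[np.sin(th),np.cos(th)]])
W=np.array((.5178,.1197))
for z in(.026,.03,.034,.038):
  a=R.T@(ray(f,(167.8,218.6),z)[:2]-W);b=R.T@(ray(f,(399.2,218.8),z)[:2]-W)
  c=R.T@(ray(f,(120+(175+572)/2/7.9,217.3),z)[:2]-W)
  print(z,np.round(a*1e3,1),np.round(b*1e3,1),np.round(c*1e3,1),"dist",round((a-b)[1]*1e3,1))
# red bin pose now & old from top
f=pickle.load(open("f0.pkl","rb"))["top"]
from workcell import grab_frame
g=grab_frame("top");pickle.dump(g,open("top2.pkl","wb"))
for n,im in(("old",f["color"]),("new",g["color"])):
  hsv=cv2.cvtColor(im,cv2.COLOR_RGB2HSV)
  for c,h in dict(red=0,yellow=25,blue=111).items():
    dh=np.abs((hsv[...,0].astype(int)-h+90)%180-90);m=(dh<9)&(hsv[...,1]>140)&(hsv[...,2]>60)
    m[:125]=0;m[200:]=0;m[:,:245]=0;m[:,:]&=True
    ys,xs=np.where(m)
    if len(xs)<200: continue
    r0=ys.min()
    o=[]
    for r in range(r0+5,r0+60,6):
      x=np.where(m[r])[0]
      if len(x)>5:o.append((r,x.min(),x.max()))
    print(n,c,o)
E
```

```text
0.026 [5.4 3.1] [   5.7 -241.8] [6.8 3.5] dist 244.8
0.03 [6.7 1.7] [   7.  -240.3] [8.1 2.1] dist 242.0
0.034 [8.  0.3] [   8.3 -238.9] [9.4 0.7] dist 239.2
0.038 [ 9.3 -1.1] [   9.6 -237.4] [10.7 -0.6] dist 236.4
old red [(145, np.int64(373), np.int64(400)), (151, np.int64(372), np.int64(450)), (157, np.int64(368), np.int64(402)), (163, np.int64(368), np.int64(401)), (169, np.int64(367), np.int64(400)), (175, np.int64(366), np.int64(399)), (181, np.int64(366), np.int64(399)), (187, np.int64(365), np.int64(397)), (193, np.int64(364), np.int64(395)), (199, np.int64(363), np.int64(394))]
old yellow [(132, np.int64(256), np.int64(283)), (138, np.int64(254), np.int64(283)), (144, np.int64(253), np.int64(284)), (150, np.int64(252), np.int64(284)), (156, np.int64(251), np.int64(283)), (162, np.int64(251), np.int64(381)), (168, np.int64(251), np.int64(383)), (174, np.int64(251), np.int64(373)), (180, np.int64(250), np.int64(280)), (186, np.int64(250), np.int64(384))]
old blue [(138, np.int64(313), np.int64(340)), (144, np.int64(312), np.int64(340)), (150, np.int64(309), np.int64(341)), (15
[... 314 characters left out ...]
64(258), np.int64(286)), (144, np.int64(256), np.int64(287)), (150, np.int64(255), np.int64(450)), (156, np.int64(255), np.int64(286)), (162, np.int64(254), np.int64(285)), (168, np.int64(253), np.int64(284)), (174, np.int64(253), np.int64(283)), (180, np.int64(253), np.int64(283)), (186, np.int64(253), np.int64(282))]
new blue [(145, np.int64(375), np.int64(402)), (151, np.int64(374), np.int64(402)), (157, np.int64(371), np.int64(404)), (163, np.int64(369), np.int64(402)), (169, np.int64(369), np.int64(402)), (175, np.int64(369), np.int64(401)), (181, np.int64(368), np.int64(400)), (187, np.int64(368), np.int64(399)), (193, np.int64(366), np.int64(397)), (199, np.int64(366), np.int64(395))]
```

Emit:
{"method": "arm_command", "body": {"series": [{"grip":0.4,"dx":0,"dy":0,"dz":-0.5,"rx":0,"ry":0,"rz":0},{"grip":0.4,"dx":0,"dy":0,"dz":-1.0,"rx":0,"ry":0,"rz":0},{"grip":0.4,"dx":0,"dy":0,"dz":-1.2,"rx":0,"ry":0,"rz":0},{"grip":0.4,"dx":0,"dy":0,"dz":-1.5,"rx":0,"ry":0,"rz":0},{"grip":0.4,"dx":0,"dy":0,"dz":-1.5,"rx":0,"ry":0,"rz":0},{"grip":0.4,"dx":0,"dy":0,"dz":-1.5,"rx":0,"ry":0,"rz":0},{"grip":0.4,"dx":0,"dy":0,"dz":-1.2,"rx":0,"ry":0,"rz":0},{"grip":0.4,"dx":0,"dy":0,"dz":-0.6,"rx":0,"ry":0,"rz":0},{"grip":0.4,"dx":0,"dy":0,"dz":0,"rx":0,"ry":0,"rz":0}]}}

```text
t: 21.5
eef_pos: [0.5868, 0.1123, 0.1771]
tcp_rot: [[0.992, -0.128, 0.004], [-0.128, -0.992, 0.0], [0.004, -0.001, -1.0]]
force: [-0.6, 0.5, -1.0]
gripper_width: 0.0454
grasp_force: 36.4
```

Emit:
{"method": "arm_command", "body": {"series": [{"grip":0.4,"dx":0.1,"dy":0.8,"dz":0,"rx":0,"ry":0,"rz":0},{"grip":0.4,"dx":0.1,"dy":1.5,"dz":0,"rx":0,"ry":0,"rz":0},{"grip":0.4,"dx":0.1,"dy":2.2,"dz":0,"rx":0,"ry":0,"rz":0},{"grip":0.4,"dx":0.1,"dy":2.5,"dz":0,"rx":0,"ry":0,"rz":0},{"grip":0.4,"dx":0.1,"dy":2.6,"dz":0,"rx":0,"ry":0,"rz":0},{"grip":0.4,"dx":0,"dy":2.6,"dz":0,"rx":0,"ry":0,"rz":0},{"grip":0.4,"dx":0,"dy":2.3,"dz":0,"rx":0,"ry":0,"rz":0},{"grip":0.4,"dx":0,"dy":1.7,"dz":0,"rx":0,"ry":0,"rz":0},{"grip":0.4,"dx":0,"dy":0.9,"dz":0,"rx":0,"ry":0,"rz":0},{"grip":0.4,"dx":0,"dy":0.46,"dz":0,"rx":0,"ry":0,"rz":0}]}}

```text
t: 22.33
eef_pos: [0.5684, -0.064, 0.1745]
tcp_rot: [[0.992, -0.129, 0.0], [-0.129, -0.992, -0.0], [0.0, 0.0, -1.0]]
force: [-0.0, 0.5, -1.5]
gripper_width: 0.0457
grasp_force: 36.4
```

Emit:
{"method": "arm_command", "body": {"series": [{"grip":0.4,"dx":0,"dy":0,"dz":0.8,"rx":0,"ry":0,"rz":0},{"grip":0.4,"dx":0,"dy":0,"dz":1.2,"rx":0,"ry":0,"rz":0},{"grip":0.4,"dx":0,"dy":0,"dz":0.8,"rx":0,"ry":0,"rz":0},{"grip":0.4,"dx":0,"dy":0,"dz":0,"rx":0,"ry":0,"rz":0},{"grip":0.4,"dx":0,"dy":0,"dz":0,"rx":0,"ry":0,"rz":0}]}}

```text
t: 22.75
eef_pos: [0.5687, -0.062, 0.1463]
tcp_rot: [[0.992, -0.127, 0.0], [-0.127, -0.992, 0.0], [0.0, -0.0, -1.0]]
force: [0.2, 0.4, -1.3]
gripper_width: 0.0454
grasp_force: 36.4
```

```bash
python3 go.py .5696 -.0627 .088
```

```text
t 22.75 p [ 0.5687 -0.062   0.1463] tool d cm [0.09 0.06 5.83] turn [-0.01 -0.01  0.07] F [ 0.2  0.4 -1.3] w 0.0454 g 36.4
```

Emit:
{"method": "arm_command", "body": {"series": [{"grip":0.4,"dx":0.08,"dy":0.03,"dz":0.4,"rx":0,"ry":0,"rz":0.07},{"grip":0.4,"dx":0,"dy":0,"dz":0.8,"rx":0,"ry":0,"rz":0},{"grip":0.4,"dx":0,"dy":0,"dz":0.9,"rx":0,"ry":0,"rz":0},{"grip":0.4,"dx":0,"dy":0,"dz":0.9,"rx":0,"ry":0,"rz":0},{"grip":0.4,"dx":0,"dy":0,"dz":0.8,"rx":0,"ry":0,"rz":0},{"grip":0.4,"dx":0,"dy":0,"dz":0.7,"rx":0,"ry":0,"rz":0},{"grip":0.4,"dx":0,"dy":0,"dz":0.6,"rx":0,"ry":0,"rz":0},{"grip":0.4,"dx":0,"dy":0,"dz":0.4,"rx":0,"ry":0,"rz":0},{"grip":0.4,"dx":0,"dy":0,"dz":0.3,"rx":0,"ry":0,"rz":0},{"grip":0.4,"dx":0,"dy":0,"dz":0,"rx":0,"ry":0,"rz":0}]}}

```text
t: 23.58
eef_pos: [0.5683, -0.0628, 0.0881]
tcp_rot: [[0.992, -0.129, -0.003], [-0.129, -0.992, 0.0], [-0.003, -0.0, -1.0]]
force: [-10.9, 2.9, -0.5]
gripper_width: 0.0457
grasp_force: 37.8
```

Emit:
{"method": "arm_command", "body": {"series": [{"grip":0.4,"dx":0,"dy":0,"dz":0,"rx":0,"ry":0,"rz":0},{"grip":0.4,"dx":0,"dy":0,"dz":0,"rx":0,"ry":0,"rz":0}]}}

```text
t: 23.75
eef_pos: [0.5683, -0.0628, 0.0881]
tcp_rot: [[0.992, -0.129, -0.003], [-0.129, -0.992, 0.0], [-0.003, -0.0, -1.0]]
force: [-10.6, 1.5, 0.2]
gripper_width: 0.0456
grasp_force: 37.8
```

```bash
python3 go.py .5696 -.0627 .088
```

```text
t 23.75 p [ 0.5683 -0.0628  0.0881] tool d cm [ 0.13 -0.03  0.01] turn [-0.01  0.17 -0.05] F [-10.6   1.5   0.2] w 0.0456 g 37.8
```

Emit:
{"method": "arm_command", "body": {"series": [{"grip":0.6,"dx":0,"dy":0,"dz":0,"rx":0,"ry":0,"rz":0},{"grip":0.75,"dx":0,"dy":0,"dz":0,"rx":0,"ry":0,"rz":0},{"grip":0.75,"dx":0,"dy":0,"dz":0,"rx":0,"ry":0,"rz":0},{"grip":0.75,"dx":0,"dy":0,"dz":0,"rx":0,"ry":0,"rz":0},{"grip":0.75,"dx":0,"dy":0,"dz":-1.0,"rx":0,"ry":0,"rz":0},{"grip":0.75,"dx":0,"dy":0,"dz":-2.0,"rx":0,"ry":0,"rz":0},{"grip":0.75,"dx":0,"dy":0,"dz":-3.0,"rx":0,"ry":0,"rz":0},{"grip":0.75,"dx":0,"dy":0,"dz":-3.0,"rx":0,"ry":0,"rz":0},{"grip":0.75,"dx":0,"dy":0,"dz":-3.0,"rx":0,"ry":0,"rz":0},{"grip":0.75,"dx":-1,"dy":0,"dz":-3.0,"rx":0,"ry":0,"rz":0}]}}

```text
t: 24.58
eef_pos: [0.5601, -0.0619, 0.2416]
tcp_rot: [[0.992, -0.129, 0.003], [-0.129, -0.992, -0.0], [0.003, 0.0, -1.0]]
force: [-0.2, 0.3, 0.1]
gripper_width: 0.0643
grasp_force: 0.0
```

Emit:
{"method": "arm_command", "body": {"series": [{"grip":0.75,"dx":-2,"dy":-0.5,"dz":-1.0,"rx":0,"ry":0,"rz":0},{"grip":0.75,"dx":-3,"dy":-1,"dz":0,"rx":0,"ry":0,"rz":0},{"grip":0.75,"dx":-3,"dy":-1,"dz":0,"rx":0,"ry":0,"rz":0},{"grip":0.75,"dx":-3,"dy":-1,"dz":0,"rx":0,"ry":0,"rz":0},{"grip":0.75,"dx":-1.5,"dy":-0.5,"dz":0,"rx":0,"ry":0,"rz":0},{"grip":0.75,"dx":0,"dy":0,"dz":0,"rx":0,"ry":0,"rz":0},{"grip":0.75,"dx":0,"dy":0,"dz":0,"rx":0,"ry":0,"rz":0},{"grip":0.75,"dx":0,"dy":0,"dz":0,"rx":0,"ry":0,"rz":0},{"grip":0.75,"dx":0,"dy":0,"dz":0,"rx":0,"ry":0,"rz":0}]}}

```text
t: 25.33
eef_pos: [0.4414, -0.0063, 0.2492]
tcp_rot: [[0.992, -0.129, 0.002], [-0.129, -0.992, -0.0], [0.002, 0.0, -1.0]]
force: [-0.1, 0.4, -0.1]
gripper_width: 0.0643
grasp_force: 0.0
```

```bash
python3 - <<'E'
from h import *;from workcell import *;import pickle
s=get_state();f=grab_frame("wrist");g=grab_frame("top");h=grab_frame("scene");pickle.dump((s,f,g,h),open("e.pkl","wb"))
print(s["eef_pos"],s["t"])
cv2.imwrite("pics/w9.png",cv2.resize(f["color"][:320,:,::-1],(800,457),interpolation=cv2.INTER_CUBIC))
E
```

```text
[ 0.44144928 -0.00633011  0.24916391] 25.3333
```

View pics/w9.png

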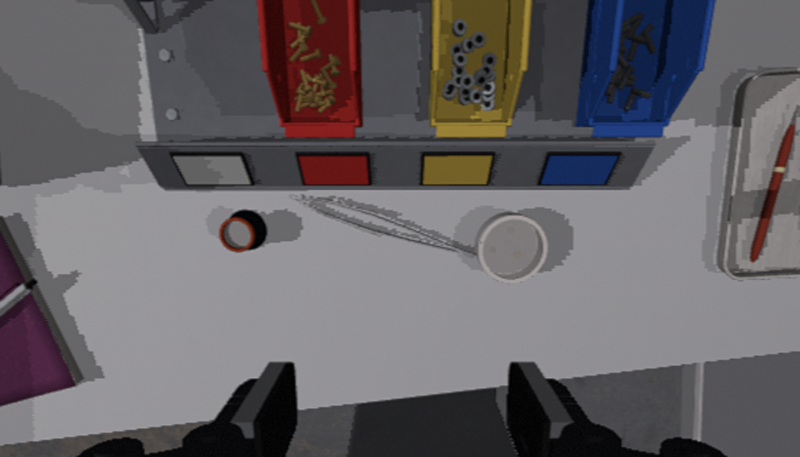

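All three bins hang straight, with red, yellow and blue behind their own cards. The bin fronts are centred at u ≈ 321, 472 and 630, and the cards at u ≈ 335, 457 and 580.

```bash
python3 - <<'E'
from h import *;import pickle
s,f,g,h=pickle.load(open("e.pkl","rb"))
T=np.eye(4);T[:3,:3]=s["tcp_rot"];T[:3,3]=s["eef_pos"];f["pose"]=T@f["mount"]
th=np.radians(-7.35);R=np.array([[np.cos(th),-np.sin(th)],[np.sin(th),np.cos(th)]])
cards=dict(r=(.5065,.0324),y=(.4952,-.0549),b=(.4839,-.142))
k=560/800
cu=dict(r=335.2,y=457.5,b=580); bu=dict(r=(289,354,136),y=(438,507,135),b=(596,664,134))
for c in cards:
  P=lambda u,v,z:R.T@(ray(f,(u*k,v*k),z)[:2]-np.array(cards[c]))*1e3
  l,r,v=bu[c]
  print(c,"card",np.round(P(cu[c],168,.023),1),"bin L/R",np.round(P(l,v,.075),1),np.round(P(r,v,.075),1),np.round((P(l,v,.075)+P(r,v,.075))[1]/2-P(cu[c],168,.023)[1],1))
im=g["color"][110:245,175:430,::-1]
cv2.imwrite("pics/c10.png",np.vstack([cv2.resize(im,(800,360),interpolation=cv2.INTER_CUBIC)[:, :],cv2.resize(h["color"][130:220,160:360,::-1],(533,240),interpolation=cv2.INTER_CUBIC)[:, :533] if 0 else np.hstack([cv2.resize(h["color"][130:220,160:360,::-1],(533,240),interpolation=cv2.INTER_CUBIC),np.zeros((240,267,3),np.uint8)])]))
E
```

```text
r card [-0.5  0.8] bin L/R [19.9 21.7] [ 19.8 -18.2] 1.0
y card [-0.6  0.1] bin L/R [20.4 18.4] [ 20.4 -23.9] -2.8
b card [-0.6 -1. ] bin L/R [21.   9.5] [ 20.9 -32.2] -10.4
```

View pics/c10.png

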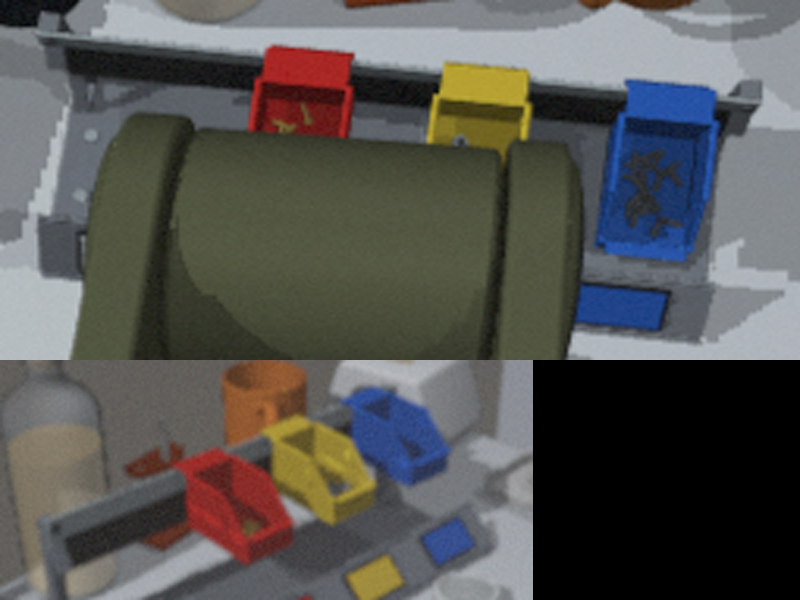

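```bash
python3 - <<'E'
from h import *;import pickle
s,f,g,h=pickle.load(open("e.pkl","rb"))
T=np.eye(4);T[:3,:3]=s["tcp_rot"];T[:3,3]=s["eef_pos"];f["pose"]=T@f["mount"]
th=np.radians(-7.35);R=np.array([[np.cos(th),-np.sin(th)],[np.sin(th),np.cos(th)]])
cards=dict(r=(.5065,.0324),y=(.4952,-.0549),b=(.4839,-.142));k=.7
bu=dict(r=(289,354,136),y=(438,507,135),b=(596,664,134)); cu=dict(r=335.2,y=457.5,b=580)
for z in(.075,.085,.095,.099):
  o=[]
  for c in cards:
    P=lambda u,v,z:R.T@(ray(f,(u*k,v*k),z)[:2]-np.array(cards[c]))*1e3
    l,r,v=bu[c];o+=[np.round((P(l,v,z)+P(r,v,z))/2-[0,P(cu[c],168,.023)[1]],1).tolist()]
  print(z,o)
# top camera: lip corners (crop 800x360 of 255x135)
L=dict(r=[(268,46),(355,53)],y=[(445,62),(530,71)],b=[(627,80),(716,89)])
for c in L:
  print("top",c,np.round(np.mean([(R.T@(ray(g,(175+u*255/800-.0,110+v*135/360),.123)[:2]-np.array(cards[c])))*1e3 for u,v in L[c]],0),1))
# scene: model overlay residual; test candidate bin y offsets by projecting lip back corners
for c in L:
  P0=np.array(cards[c])
  print("scene pred",c,[np.round((proj(h,np.append(P0+R@np.array([.061+a,b]),zz))-[160,130])*2.665+[0,360],0).tolist() for a,b,zz in((.051,.023,.123),(.051,-.023,.123),(-.036,.023,.099),(-.036,-.023,.099),(-.036,.023,.075),(-.036,-.023,.075))])
E
```

```text
0.075 [[19.8, 1.0], [20.4, -2.8], [20.9, -10.4]]
0.085 [[19.5, -0.6], [20.0, -1.5], [20.6, -6.0]]
0.095 [[19.2, -2.1], [19.7, -0.1], [20.2, -1.6]]
0.099 [[19.0, -2.7], [19.5, 0.5], [20.0, 0.2]]
top r [114.2  -3.5]
top y [114.   -0.9]
top b [113.8  -1.6]
scene pred r [[171.0, 465.0], [218.0, 447.0], [245.0, 535.0], [292.0, 514.0], [246.0, 563.0], [292.0, 541.0]]
scene pred y [[259.0, 431.0], [301.0, 414.0], [333.0, 495.0], [375.0, 476.0], [332.0, 522.0], [374.0, 502.0]]
scene pred b [[338.0, 400.0], [376.0, 385.0], [411.0, 460.0], [448.0, 443.0], [409.0, 485.0], [446.0, 468.0]]
```

Scene, top and wrist views agree: the bins hang level, within about 3 mm of their card centres. The white place is empty, and the loupe and tin haven't moved.

```bash
python3 -c "from workcell import hand_in;print(hand_in())"
```

```text
the job is handed in; nothing more can be done
None
```

The job is handed in: red, yellow and blue each hang level behind their own card, measured within about 3 mm of its middle, the white place is empty, and the loupe and tin were not touched.

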